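# Load the weld-check stage with bar coupons

## Robot

A 7-joint arm with a two-finger parallel gripper is mounted at the origin on the work surface. World frame = base frame: x ahead of the robot, y to its left, z up, the work surface at z = 0. Lengths are in mm, angles in rad, forces in N, time in s.
With the tool pointing down it reaches from about 350 to 900 mm from the base axis. Payload 19.9 kg.
Tool frame: the origin (TCP) lies at the very end of the fingers, on their centre line; the grasp point (between the pads) lies 19 mm behind it; z points along the fingers, y is the direction in which the jaws open and shut (so a half turn about z gives the same grasp; the last joint's range is limited). The gripper opens to 85 mm and grips with 20 to 120 N. Pads are 22 mm wide; open, the fingers measure 114 mm over their backs; the gripper's body (76 mm by 85 mm) begins 54 mm behind the grasp point. The pads swing forward as they close: fully open they stand 13 mm farther back than shut.
Start: joints at [1.163, 0.417, -0.01, 1.614, 0.005, 1.111, -0.053], TCP at [223.554, -583.631, 231.26] pointing down, gripper open.
Joint ranges: [-2.81, 2.81], [-0.39, 2.02], [-1.27, 1.25], [0.06, 2.57], [-1.19, 4.33], [0.19, 2], [-2.82, 2.82]. Speed limits (rad/s): [1.89, 1.89, 2.39, 2.39, 3.01, 3.01, 3.01].

## Interface

Orientations are given as a unit quaternion [x, y, z, w].
In Python, from cell import r gives the robot as it stands.
- The arm moves only by the shell command python3 -m jog 'ROWS' [FORCE]. ROWS is a JSON object of lists of equal length, an entry for each row: "jaw": the opening, from -1 (shut) to 1 (fully open), so that 0 is half open; "linear": the shift along the tool's x, y, z in mm, a list of three; "angular": the turn, a rotation vector about the tool's x, y, z in rad, a list of three. A call has 1 to 8 rows; each row shifts and turns the commanded pose from where the row before left it, along the tool's axes as they then stand; what a row does not reach is not made up. A row lasts 1/8 s, in which the tool goes at most 62.5 mm and 10.7 degrees, less where a joint would pass 70% of its speed; a pose out of reach is approached as far as the arm can. A call with a gripper value outside its range is refused whole. The fingers move at their own pace and stop on an object; FORCE is the grip in N (left out, the last holds). Time passes only in rows, so rows that do not move let the fingers close. It gives the time, the measured TCP pose, the force and the opening at its end, in the units of the state.
- r.read_state(): the state, without advancing time (a new reading comes with each control period).
- r.grab_frame(name): name is "scene" or "top"; returns a dict with "pixels" (384x512x3 uint8, red, green, blue), "range_z" (384x512 float32, mm along the optical axis (not along the pixel's ray), 0 where there is no reading), "K" (3x3 intrinsics, pixels), "k1" (the pictures are not rectified: a ray, as slopes to the right and down, at radius r is drawn at 1 + k1 r^2 times it, then the intrinsics apply), "pose" (4x4, takes a point from camera to world coordinates). Camera axes: x right, y up, looking along -z (the intrinsics and any distortion apply to the point x, -y, -z); pixel columns grow to the right and rows downward; lengths in mm; the calibration is good to about 2 mm. A picture is of the moment at which its call begins.
- r.sign_off(): hands the job in, once; it reports no verdict.
The state is a dict: "time": time; "qpos": joint angles; "qvel": joint speeds; "effort": joint torques, N m; "position": TCP position; "ee_rot": TCP orientation; "wrist_force": force on the tool from outside, world axes, zero at the start; "torque": the same for the moment, N m; "width": finger opening in mm.
Only numpy, scipy, OpenCV 4.12 (cv2) and the standard library are available. Lean on these libraries where they do the work, as an engineer would, in place of code of your own. Each camera call takes 0.05 s, during which the arm holds its last target.

## Task

Get the weld samples ready for the microscope: first pull the stage's sprung tray all the way out to its stop, and then slide the barrel bolt fully home into the tray's keeper so it stays out. Next take the pry blade, lever the coupon case's lid up with it and swing the lid wide open past upright, then move every bar coupon from the case onto the floor of the tray, lying flat side by side. Finish with the pry blade laid back lengthwise on its rubber mat and the lid left open, and do not disturb the ring, the hanger bar or the jar.

Things in the scene. Friction and masses are not known exactly. Their poses are not given: they have to be found in the camera images.
- stage: White fixed housing 280 mm wide (y), 170 mm deep (x), 66 mm high, dark glass disc on top, out of whose front a tray slides. Origin: foot of its front face, at the middle. Axes: x into the housing, away from the robot, y left along its width, z up. Place and yaw vary. Left (+y) of the tray's track a low plate carries a barrel bolt, out to y = 245 mm.
- tray_floor (a point): Top of the white tray's floor, at the tray's centre; axes as the stage's (the tray pulls out along -x). Floor 16 mm above the bench, inside 120 mm (x) by 212 mm (y). Side and rear walls stand 5 mm above the floor, the front panel 29 mm. With the tray out, its centre is 65 mm before the housing's face and all of the floor is in the open.
- tray_handle (a point): Grip point of the tray's handle, a black upright tab 10 mm thick (x), 44 mm wide (y), its top 70 mm above the bench. The point is in the tab, 58 mm above the bench, 117 mm before (-x) the tray's centre, 51 mm before the front panel; a flat shelf joins it to the tray below 20 mm. Axes as the stage's. Pinch it from above, fingers before and behind it (closing along x).
- tray (a joint): Travel of the tray, m: 0 pushed in, 0.125 out at its stop; grows as it is pulled. A spring pulls it in (1.6 N at 0 to 6.6 N at the stop) and an 8 N friction brake works against motion: it takes about 10 to 15 N to pull and stays where it is left, but a push inward of a few newtons moves it back unless it is bolted.
- bolt_knob (a point): Grip point of the bolt's knob, an upright steel pin 14 mm across, its top 80 mm above the bench; the point is on its axis, 70 mm up. The bolt is a 12 mm rod along the stage's y, 30 mm up, in a steel channel 37 mm high. It slides along the stage's -y, between two dark cheeks (the keeper) on the tray's left side, which are in line with it only with the tray at its stop.
- bolt (a joint): Travel of the bolt towards the tray, m: 0 drawn back, 0.040 fully home in the keeper. Friction about 2 N; stays where it is left. Home, it holds the tray out; thrown before the tray is out it blocks the tray.
- case: Coupon case: grey fixed box 130 mm deep (x), 256 mm wide (y), 45 mm high, walls and floor 5 mm thick, with a flat grey lid flush with its outside. Origin: centre of its underside. Axes: x away from the robot, y left, z up. Place and yaw vary; it may stand left or right of the stage.
- case_notch (a point): Centre of the pry notch in the case's front wall, on its outer face, 65 mm before (-x) the case's centre, 38.5 mm above the bench; axes as the case's. The notch is 48 mm wide and 13 mm high (32 to 45 mm above the bench), just under the lid; the space behind it, above the coupons (25 mm high), is free.
- lid_hinge (a point): Middle of the lid's hinge axis, at the case's rear top edge, 130 mm along the case's x from the notch, 45.5 mm above the bench (the height of the shut lid's underside). The axes turn with the lid; y lies along the hinge.
- lid (a joint): Lid angle, rad: 0 shut, 1.57 upright, 1.9 at its stop, leaning away from the robot. The lid is a plate 130 mm deep, 256 mm wide, 6 mm thick, 0.18 kg. Its hinge is stiff: it stays at any angle, and about 3 N at its front edge lift it. It has no handle: it is got hold of through the notch.
- blade: Pry blade: a black handle 100 mm long, 36 mm wide, 18 mm thick, and a flat steel blade 80 mm long, 30 mm wide, 4 mm thick. Origin on its centre line where handle and blade meet; x runs along it towards the tip (handle from -100 to 0 mm, tip at +80 mm); z is square to the blade's flat. It lies flat on the mat, origin 13 mm above the bench. 0.13 kg, balanced 20 mm behind the origin.
- mat: Black rubber mat fixed on the bench, 220 mm (its x) by 90 mm (its y), 4 mm thick; origin at the centre of its underside. The pry blade belongs lengthwise on it.
- coupon1: Bar coupon: plain steel bar 90 mm long (its x), 20 mm square, with a weld bead across the middle; origin at its centre. About 0.28 kg. It starts flat in the case under the lid, along the case's x within a few degrees, 25 mm clear of its neighbours at the sides. Two to four are present in a run.
- coupon2: Bar coupon: plain steel bar 90 mm long (its x), 20 mm square, with a weld bead across the middle; origin at its centre. About 0.28 kg. It starts flat in the case under the lid, along the case's x within a few degrees, 25 mm clear of its neighbours at the sides. Two to four are present in a run.
- coupon3: Bar coupon: plain steel bar 90 mm long (its x), 20 mm square, with a weld bead across the middle; origin at its centre. About 0.28 kg. It starts flat in the case under the lid, along the case's x within a few degrees, 25 mm clear of its neighbours at the sides. Two to four are present in a run.
- coupon4: Bar coupon: plain steel bar 90 mm long (its x), 20 mm square, with a weld bead across the middle; origin at its centre. About 0.28 kg. It starts flat in the case under the lid, along the case's x within a few degrees, 25 mm clear of its neighbours at the sides. Two to four are present in a run.
- ring_gauge: Bystander: dark steel ring, 64 mm across, 16 mm high, on the bench; origin at the centre of its underside. Leave alone.
- hanger: Bystander: steel hanger bar 150 mm long (x), 24 mm wide, with white rollers; 25 mm high; origin at the centre of its underside. Leave alone.
- jar: Bystander: jar 60 mm across, 85 mm high, behind the work; origin at the centre of its underside. Leave alone.
Not all that is in view belongs to the job. There is more than one size of the blade; the job needs the smallest.

How it is judged (in metres and radians):
On the way, in this order (a step that is already met when the one before it is completed fails the run):
1. the tray is pulled out to its stop (value of joint tray above 0.12 m and value of joint bolt below 0.02 m), for 0.2 s.
2. the bolt is fully home with the tray out (value of joint tray above 0.12 m and value of joint bolt above 0.035 m), for 0.2 s.
3. the lid is being levered up by the pry blade (value of joint lid between 0.2 and 1.3 rad and contact force between blade and lid above 0.2 N), for 0.1 s.
4. the lid stands wide open, past upright (value of joint lid above 1.5 rad), for 0.2 s.
At the end, for the whole second after the job is handed in: Tray out (over 0.120), bolt home (over 0.035), lid past 1.5 rad; each coupon level at rest on the tray floor, centre within 30 mm (x) and 100 mm (y) of the tray centre, under 16 mm up; blade flat at rest, origin within 50 mm of the mat centre, within 0.5 rad of its length (all of step 2 and value of joint lid above 1.5 rad and x of coupon1 in the frame of tray_floor between -0.03 and 0.03 m and y of coupon1 in the frame of tray_floor between -0.1 and 0.1 m and z of coupon1 in the frame of tray_floor between 0.004 and 0.016 m and angle between each of coupon1, coupon2, coupon3, coupon4's own x axis and vertical above 1.4 rad and linear speed of each of coupon1, coupon2, coupon3, coupon4, blade below 0.02 m/s and x of coupon2 in the frame of tray_floor between -0.03 and 0.03 m and y of coupon2 in the frame of tray_floor between -0.1 and 0.1 m and z of coupon2 in the frame of tray_floor between 0.004 and 0.016 m and x of coupon3 in the frame of tray_floor between -0.03 and 0.03 m and y of coupon3 in the frame of tray_floor between -0.1 and 0.1 m and z of coupon3 in the frame of tray_floor between 0.004 and 0.016 m and x of coupon4 in the frame of tray_floor between -0.03 and 0.03 m and y of coupon4 in the frame of tray_floor between -0.1 and 0.1 m and z of coupon4 in the frame of tray_floor between 0.004 and 0.016 m and horizontal distance between blade and mat below 0.05 m and height (world z) of blade below 0.03 m and angle between blade's own x axis and vertical above 1.45 rad and angle between the x axis of blade and the x axis of mat, either way round below 0.5 rad); the robot touches nothing.
It fails at once if the ring_gauge is moved by more than 30 mm (distance of ring_gauge from where it was at the start of the episode above 0.03 m).
It fails at once if the hanger is moved by more than 30 mm (distance of hanger from where it was at the start of the episode above 0.03 m).
It fails at once if the jar is moved by more than 30 mm (distance of jar from where it was at the start of the episode above 0.03 m).
Of coupon1, coupon2, coupon3, coupon4 only 2 to 4 are there at a start; the rules pass over those that are not, and their reading is None.
At some moment in a run one of blade may be knocked a few centimetres aside while the robot is not near it.
Once in a run the grip may slacken for a moment while it holds something.
It also fails if it takes over 210 s, if anything falls off the work surface, if the arm or the gripper's body presses on something with over 40 N, if the wrist force passes 120 N, or if a joint passes its speed limit or range.

## Working session

There is one attempt and no reset: what is moved stays moved. The work goes in short steps, Python scripts to look and compute and a shell command to move; the robot and the scene stay as the last step left them, time stands still between calls to the robot, and variables do not carry over. Pictures are saved under pics/ and viewed, and the job is handed in when it is done.

```bash
ls; mkdir -p pics; python3 - <<'E'
from cell import r
import cv2
print(r.read_state())
for n in("scene","top"):
    f=r.grab_frame(n); print(n,f["K"],f["k1"],f["pose"])
    cv2.imwrite(f"pics/{n}0.png",f["pixels"][:,:,::-1])
E
```

```text
pics
{'time': 0.0, 'qpos': array([ 1.1635315 ,  0.41799873, -0.01031769,  1.61418168,  0.00471193,
        1.11065493, -0.05300752]), 'qvel': array([-1.84718294e-04,  2.97966598e-03, -8.91278497e-04,  1.21080267e-03,
       -2.10773334e-05,  1.26898984e-03,  9.22454932e-04]), 'effort': array([ 3.04938692e-05, -8.64459372e+01,  6.78673480e-01, -4.34910750e+01,
        1.90178433e-02,  7.38069793e-03, -5.10553878e-05]), 'position': array([ 223.41359145, -583.34057853,  230.64158448]), 'ee_rot': array([ 9.83321614e-01,  1.81874220e-01, -1.57504796e-04, -5.88786797e-04]), 'wrist_force': array([-0.54382072, -0.5308928 , -0.02249135]), 'torque': array([-0.01392174, -0.05212459,  0.05154486]), 'width': 85.04280771598808}
scene [[371.31257566   0.         257.59455442]
 [  0.         371.31257566 186.3576365 ]
 [  0.           0.           1.        ]] -0.011595466735010855 [[ 7.50111966e-01 -5.47304598e-01  3.71200371e-01  9.46243038e+02]
 [ 6.61230516e-01  6.29470272e-01 -4.08094819e-01 -4.50987762e+02]
 [-1.03074276e-02  5.51565820e-01  8.34067685e-01  1.10989993e+03]
 [ 0.00000000e+00  0.00000000e+00  0.00000000e+00  1.00000000e+00]]
top [[354.68617198   0.         253.83979056]
 [  0.         354.68617198 190.98879171]
 [  0.           0.           1.        ]] -0.015341402075784896 [[-3.12023317e-02  9.79101453e-01 -2.00964574e-01  2.54382182e+02]
 [-9.99513089e-01 -3.05665653e-02  6.26662894e-03  5.34444523e+01]
 [-7.13128565e-06  2.01062256e-01  9.79578465e-01  1.17945036e+03]
 [ 0.00000000e+00  0.00000000e+00  0.00000000e+00  1.00000000e+00]]
```

View pics/scene0.png

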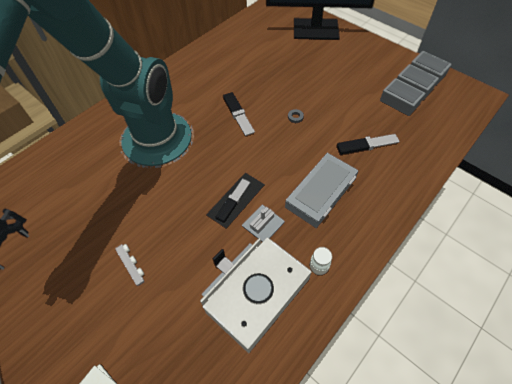

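View pics/top0.png

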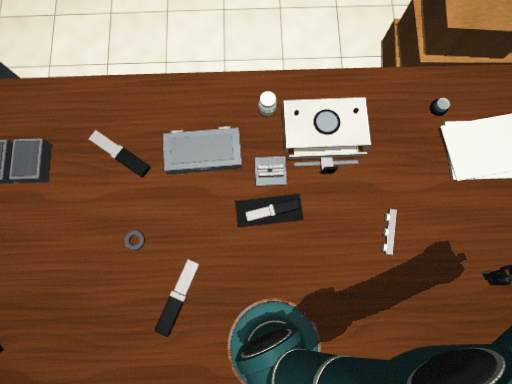

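The top view has left = +y and up = +x. It shows the stage at about (327,125), bolt plate (270,170), case (202,150), mat with a blade (268,210), decoy blades (120,153) and (177,297), ring (134,240), hanger (390,231) and jar (267,103). Next I'll crop in closer.

```bash
cat > h.py <<'E'
from cell import r
import cv2, numpy as np
from scipy.spatial.transform import Rotation as R
def grab(n): return r.grab_frame(n)
def ray(f,u,v):
    K=f["K"];x,y=(u-K[0,2])/K[0,0],(v-K[1,2])/K[1,1]
    a,b=x,y
    for _ in range(10):
        s=1+f["k1"]*(a*a+b*b);a,b=x/s,y/s
    return np.array([a,-b,-1.])
def atz(f,u,v,z):
    P=f["pose"];d=P[:3,:3]@ray(f,u,v);o=P[:3,3]
    return o+d*(z-o[2])/d[2]
def atd(f,u,v):
    P=f["pose"];return P[:3,3]+P[:3,:3]@ray(f,u,v)*f["range_z"][int(round(v)),int(round(u))]
def proj(f,p):
    P=f["pose"];c=P[:3,:3].T@(np.asarray(p,float)-P[:3,3]);a,b=c[0]/-c[2],-c[1]/-c[2]
    s=1+f["k1"]*(a*a+b*b);K=f["K"];return np.array([K[0,0]*a*s+K[0,2],K[1,1]*b*s+K[1,2]])
def crop(f,n,u0,v0,u1,v1,k):
    im=f["pixels"][v0:v1,u0:u1,::-1];cv2.imwrite("pics/"+n+".png",cv2.resize(im,None,fx=k,fy=k,interpolation=cv2.INTER_CUBIC))
def pts(f,u0,v0,u1,v1):
    "xyz image of region"
    o=np.zeros((v1-v0,u1-u0,3))
    for v in range(v0,v1):
        for u in range(u0,u1): o[v-v0,u-u0]=atd(f,u,v)
    return o
def st():
    s=r.read_state();print("t%.2f pos"%s["time"],s["position"].round(1),"q",s["ee_rot"].round(4),"w%.1f"%s["width"],"F",s["wrist_force"].round(1));return s
def togo(p,x=None,yaw=None):
    "shift in present tool axes to reach world p; turn to point-down w/ tool y along yaw angle"
    s=st();Rm=R.from_quat(s["ee_rot"])
    print("tool shift",Rm.inv().apply(np.asarray(p)-s["position"]).round(1))
    if yaw is not None:
        y=np.array([np.cos(yaw),np.sin(yaw),0]);best=None
        for sg in(1,-1):
            yy=y*sg;z=np.array([0,0,-1.]);xx=np.cross(yy,z)
            rv=(Rm.inv()*R.from_matrix(np.c_[xx,yy,z])).as_rotvec();print("turn",rv.round(4))
E
python3 - <<'E'
from h import *
f=grab("top")
crop(f,"c1",225,80,385,225,5); crop(f,"c2",150,110,250,185,8)
E
```

```text
(no output)
```

View pics/c1.png

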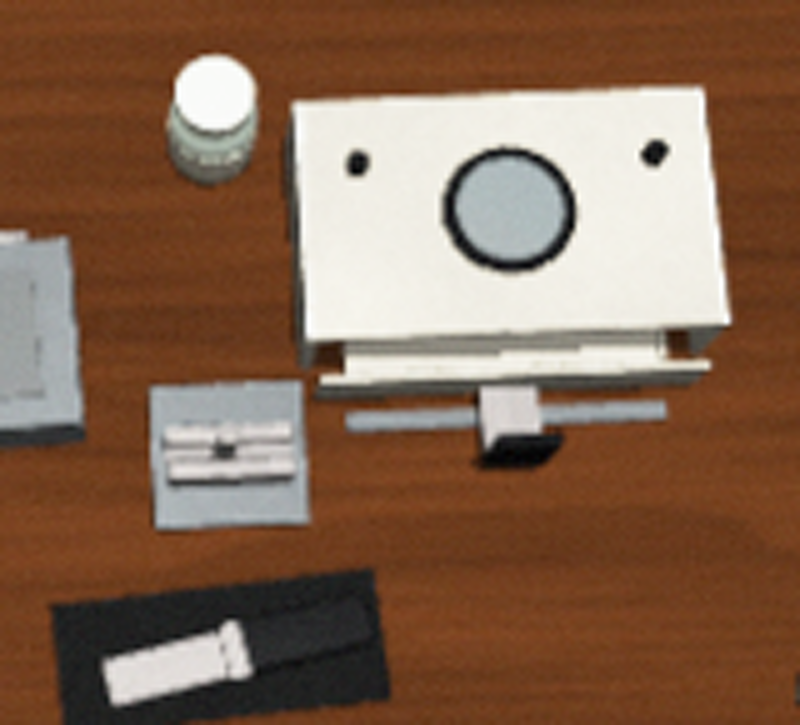

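View pics/c2.png

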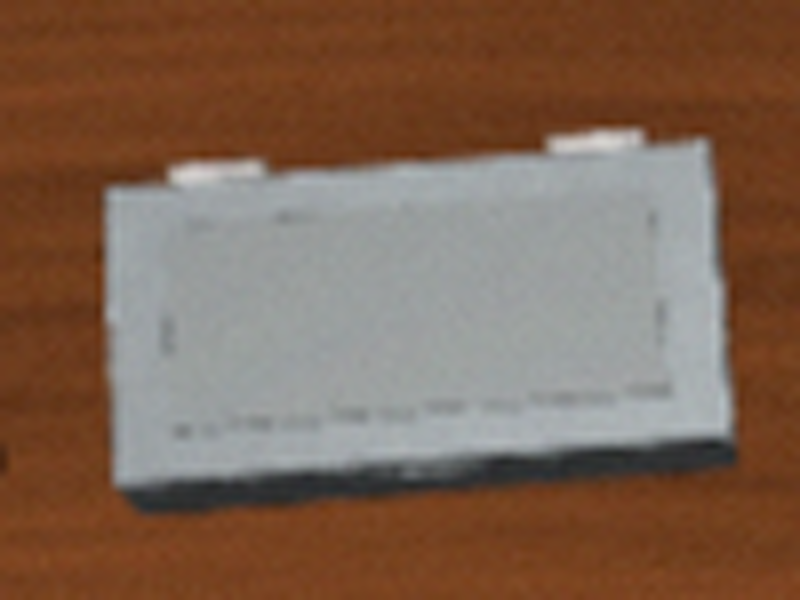

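```bash
python3 - <<'E'
from h import *
f=grab("top")
def q(u0,v0,k,L,z): return np.array([atz(f,u0+U/k-.5,v0+V/k-.5,z) for U,V in L])
def show(n,a): print(n,a.round(1).tolist())
s=q(225,80,5,[(305,342),(729,322),(704,88),(292,102)],66);show("stage FL FR BR BL",s)
d=s[0]-s[1];print("w",np.linalg.norm(d),"dep",np.linalg.norm(s[2]-s[1]),"yawF",np.arctan2(-d[0],d[1]),"yawB",np.arctan2(-(s[3]-s[2])[0],(s[3]-s[2])[1]), "mid front",(s[0]+s[1])/2)
c=q(150,110,8,[(105,187),(711,140),(733,440),(115,486)],51.5);show("case BL BR FR FL",c)
d=c[3]-c[2];print("w",np.linalg.norm(d),"dep",np.linalg.norm(c[1]-c[2]),"yawF",np.arctan2(-d[0],d[1]),"yawB",np.arctan2(-(c[0]-c[1])[0],(c[0]-c[1])[1]),"cen",c.mean(0),"frontmid",(c[2]+c[3])/2)
show("knob",q(225,80,5,[(225,450)],80))
show("tab top corners near front edge",q(225,80,5,[(480,463),(545,463),(560,436),(495,436)],70))
show("panel top (z45)",q(225,80,5,[(320,380),(710,364)],45))
m=q(225,80,5,[(52,605),(374,570),(390,697),(67,735)],4);show("mat",m);print(m.mean(0))
b=q(225,80,5,[(104,665),(112,705),(225,628),(232,675),(245,630),(250,675),(368,598),(372,640)],15);show("blade",b)
for L in ([(120,153),(90,135),(147,172)],[(177,297),(191,262),(163,333)]): show("oth",np.array([atz(f,u,v,15) for u,v in L]))
crop(f,"c3",75,120,165,185,8); crop(f,"c4",225,180,315,235,8); g=grab("scene"); crop(g,"c5",180,160,380,330,4)
E
```

```text
stage FL FR BR BL [[624.1, -62.2, 66.0], [629.4, -342.9, 66.0], [796.5, -342.4, 66.0], [794.5, -61.9, 66.0]]
w 280.69667981293037 dep 167.11631372464663 yawF 0.01890081430603931 yawB 0.007120133399072537 mid front [ 626.76704972 -202.55701453   66.        ]
case BL BR FR FL [[694.9, 346.7, 51.5], [707.6, 91.5, 51.5], [576.2, 85.4, 51.5], [564.6, 339.8, 51.5]]
w 254.74941530512748 dep 131.57797125418412 yawF 0.045505969360211784 yawB 0.050066559950653164 cen [635.83636271 215.85363049  51.5       ] frontmid [570.41937077 212.5937908   51.5       ]
knob [[548.6, -5.9, 80.0]]
tab top corners near front edge [[537.5, -170.8, 70.0], [536.2, -212.9, 70.0], [554.0, -224.0, 70.0], [555.3, -181.8, 70.0]]
panel top (z45) [[604.3, -73.1, 45.0], [607.4, -334.7, 45.0]]
mat [[464.9, 110.6, 4.0], [482.1, -107.3, 4.0], [395.6, -113.1, 4.0], [377.0, 102.5, 4.0]]
[429.90136984  -1.82663424   4.        ]
blade [[421.5, 76.5, 15.0], [394.8, 72.0, 15.0], [443.8, -4.5, 15.0], [412.2, -7.9, 15.0], [442.0, -17.8, 15.0], [411.8, -19.8, 15.0], [461.1, -100.8, 15.0], [432.7, -101.8, 15.0]]
oth [[640.8, 501.4, 15.0], [709.7, 609.2, 15.0], [570.3, 406.3, 15.0]]
oth [[158.6, 299.7, 15.0], [266.1, 255.7, 15.0], [51.9, 342.2, 15.0]]
```

View pics/c4.png

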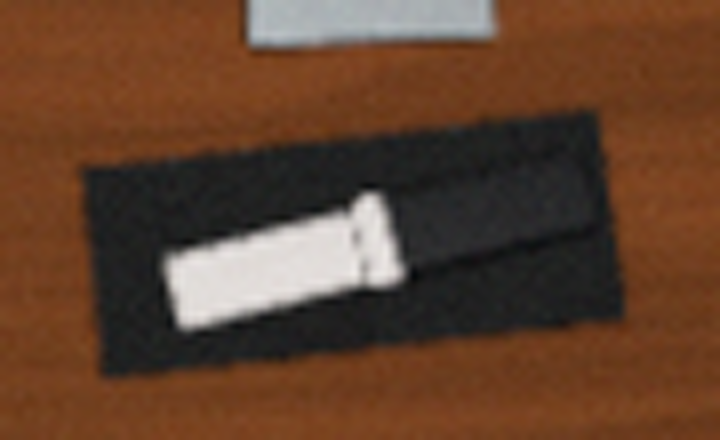

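View pics/c5.png

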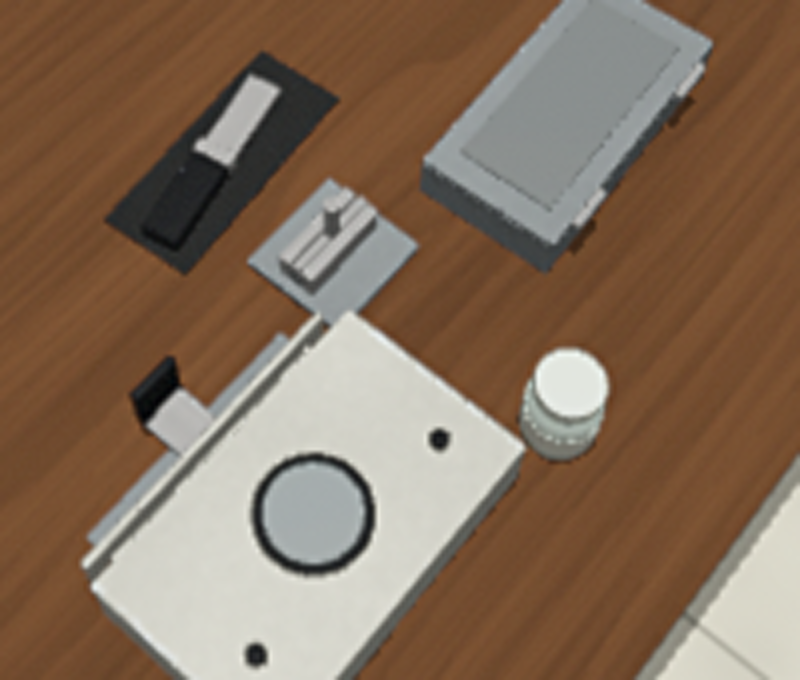

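```bash
python3 - <<'E'
from h import *
for n in("top","scene"):
    f=grab(n)
    if n=="top": B=dict(tab=(315,160,345,178),knob=(262,160,282,182),case=(155,120,248,178),blade=(240,196,300,224),jar=(255,88,280,118),stage=(280,95,372,160))
    else: B=dict(tab=(208,245,235,275),knob=(255,202,282,232),case=(280,150,362,225),blade=(205,172,266,228),stage=(200,235,315,350))
    for k,b in B.items():
        p=pts(f,*b).reshape(-1,3)
        for lo,hi in {"tab":[(60,75)],"knob":[(55,90),(31,42)],"case":[(46,58)],"blade":[(16,30),(11.5,15.5)],"jar":[(80,90)],"stage":[(60,69),(40,50)]}[k]:
            m=p[(p[:,2]>lo)&(p[:,2]<hi)]
            if len(m)>3: print(n,k,lo,hi,len(m),"med",np.median(m,0).round(1),"min",np.percentile(m,3,axis=0).round(1),"max",np.percentile(m,97,axis=0).round(1))
E
```

```text
top tab 60 75 48 med [ 549.2 -203.4   68.6] min [ 545.  -222.4   61. ] max [ 554.9 -184.    72.9]
top knob 55 90 22 med [559.4  -7.7  79.3] min [554.1 -11.9  59.2] max [567.5  -1.7  81.9]
top knob 31 42 184 med [559.1 -19.7  36.5] min [543.8 -46.6  32.3] max [577.7  16.6  40.9]
top case 46 58 2829 med [634.5 217.9  52.1] min [574.2  97.3  47.6] max [698.3 337.4  56.4]
top blade 16 30 410 med [434.3 -38.1  21.5] min [405.9 -95.4  16.4] max [458.3  64.5  26.4]
top blade 11.5 15.5 100 med [420.4  31.   14.1] min [399.2  -1.9  11.8] max [438.2  71.6  15.4]
top jar 80 90 182 med [791.2  -7.6  84.5] min [768.2 -30.4  81.2] max [814.3  14.7  88.3]
top stage 60 69 3439 med [ 704.5 -201.7   65.8] min [ 627.9 -334.2   61.7] max [790.2 -69.1  68.7]
top stage 40 50 165 med [ 604.2 -195.6   44.5] min [ 600.9 -325.9   40.3] max [689.2 -62.4  48.6]
scene tab 60 75 61 med [ 555.7 -206.4   67.9] min [ 549.3 -224.1   62.2] max [ 629.6 -184.9   73.1]
scene knob 55 90 28 med [563.5  -9.6  76.9] min [555.9 -14.3  57.3] max [5.672e+02 3.000e-01 8.200e+01]
scene knob 31 42 196 med [565.7 -13.3  36.6] min [545.2 -49.9  32.4] max [578.7  29.5  40.5]
scene case 46 58 2398 med [642.8 206.9  53.1] min [577.6  94.7  48.4] max [703.9 336.5  57.1]
scene blade 16 30 370 med [437.7 -39.1  21.4] min [409.5 -96.9  16.4] max [548.1  66.4  26.2]
scene blade 11.5 15.5 135 med [434.7  16.3  13.4] min [402.6 -61.7  11.6] max [535.2  70.8  15.3]
scene stage 60 69 4955 med [ 717.1 -222.    66.1] min [ 632.1 -336.    62.3] max [794.7 -70.8  68.7]
scene stage 40 50 294 med [ 609.5 -215.4   44.6] min [ 558.1 -342.1   40.6] max [799.  -56.6  49.3]
```

```bash
python3 -m jog '{"jaw":[-0.1,-0.1,-0.1,-0.1,-0.1,-0.1,-0.1],"linear":[[0,0,0],[0,0,0],[0,0,0],[0,0,0],[0,0,0],[0,0,0],[0,0,0]],"angular":[[0,0,-0.174],[0,0,-0.174],[0,0,-0.174],[0,0,-0.174],[0,0,-0.174],[0,0,-0.174],[0,0,-0.174]]}' 60; python3 -c "
from h import *
togo([552,-203,130],yaw=0.013)"
```

```text
time: 1.23
position: [223.5, -583.6, 231.2]
ee_rot: [0.7, 0.714, -0.0, -0.0]
wrist_force: [-0.4, -0.3, 0.4]
width: 38.4
t1.23 pos [ 223.5 -583.6  231.2] q [ 7.005e-01  7.137e-01 -0.000e+00 -1.000e-04] w38.4 F [-0.4 -0.3  0.4]
tool shift [374.4 335.6 101.2]
turn [-0.0001 -0.0001  0.0057]
turn [ 2.0000e-04 -2.0000e-04 -3.1359e+00]
```

```bash
python3 -m jog '{"jaw":[-0.1,-0.1,-0.1,-0.1,-0.1,-0.1,-0.1,-0.1],"linear":[[40,36,6],[40,36,6],[40,36,6],[40,36,6],[40,36,6],[40,36,6],[40,36,6],[40,36,6]],"angular":[[0,0,0.006],[0,0,0],[0,0,0],[0,0,0],[0,0,0],[0,0,0],[0,0,0],[0,0,0]]}'; python3 -c "
from h import *
togo([551.5,-203,39],yaw=0.013)
print(r.read_state()['qpos'].round(2))"
```

```text
time: 2.22
position: [510.0, -260.1, 183.2]
ee_rot: [0.705, 0.709, -0.0, 0.0]
wrist_force: [0.1, -0.9, 0.1]
width: 38.0
t2.23 pos [ 510.  -260.1  183.2] q [ 7.047e-01  7.095e-01 -0.000e+00  1.000e-04] w38.0 F [ 0.1 -0.9  0.1]
tool shift [ 56.9  41.8 144.2]
turn [ 0.0001  0.0003 -0.0063]
turn [ 4.0000e-04 -2.0000e-04  3.1353e+00]
[ 0.74  0.4  -0.4   1.78  0.19  0.99  0.27]
```

```bash
python3 -m jog '{"jaw":[-0.1,-0.1,-0.1,-0.1,-0.1,-0.1],"linear":[[28,21,10],[29,21,20],[0,0,38],[0,0,38],[0,0,30],[0,0,0]],"angular":[[0,0,-0.006],[0,0,0],[0,0,0],[0,0,0],[0,0,0],[0,0,0]]}'; python3 -c "
from h import *
togo([551.5,-203,39],yaw=0.013)
f=grab('top');crop(f,'d1',295,130,370,190,8);f=grab('scene');crop(f,'d2',180,200,300,300,6)"
```

```text
time: 2.98
position: [549.3, -203.5, 45.6]
ee_rot: [0.702, 0.712, -0.001, -0.002]
wrist_force: [-0.3, -0.4, 0.9]
width: 38.4
t2.98 pos [ 549.3 -203.5   45.6] q [ 7.025e-01  7.117e-01 -7.000e-04 -1.700e-03] w38.4 F [-0.3 -0.4  0.9]
tool shift [0.5 2.2 6.6]
turn [-0.0033 -0.0014  0.0001]
turn [ 2.3000e-03 -5.2000e-03 -3.1415e+00]
```

View pics/d2.png

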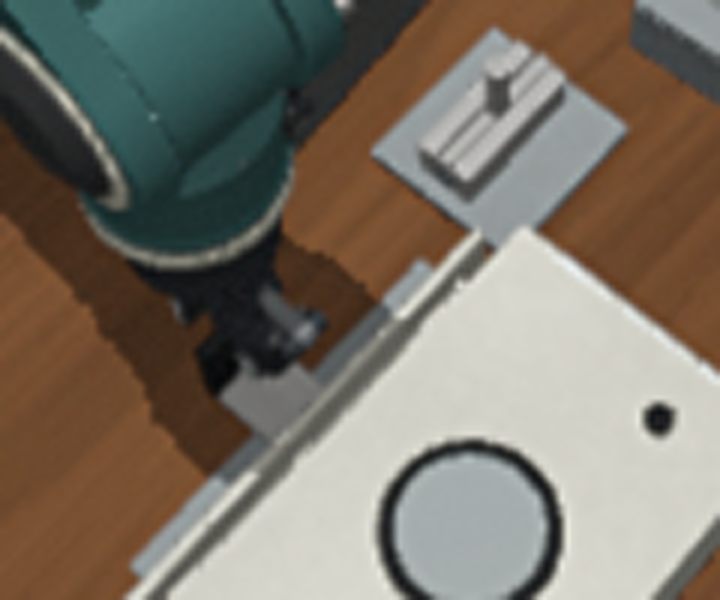

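View pics/d1.png

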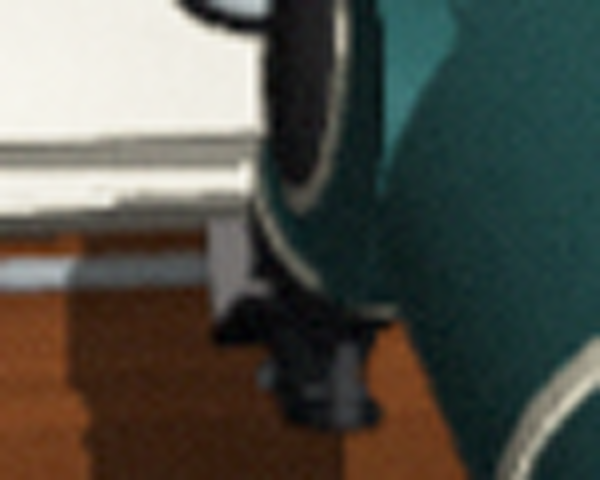

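The gripper straddles the black tab, with one finger before it and one behind. The keeper plate is clear, so I'll close.

```bash
python3 -m jog '{"jaw":[-0.1,-1,-1,-1,-1,-1],"linear":[[0,1,4],[0,0,0],[0,0,0],[0,0,0],[0,0,0],[0,0,0]],"angular":[[0,0,0],[0,0,0],[0,0,0],[0,0,0],[0,0,0],[0,0,0]]}' 80
```

```text
time: 3.82
position: [552.1, -204.1, 44.0]
ee_rot: [0.703, 0.712, 0.0, 0.001]
wrist_force: [0.5, -0.8, 6.5]
width: 8.2
```

```bash
python3 -m jog '{"jaw":[-1,-1,-1,-1,-1,-1,-1,-1],"linear":[[0,-10,0],[0,-12,0],[0,-12,0],[0,-12,0],[0,-12,0],[0,-12,0],[0,-12,0],[0,-10,0]],"angular":[[0,0,0],[0,0,0],[0,0,0],[0,0,0],[0,0,0],[0,0,0],[0,0,0],[0,0,0]]}'
```

```text
time: 4.82
position: [461.6, -205.1, 44.1]
ee_rot: [0.702, 0.712, 0.002, 0.002]
wrist_force: [15.7, 0.1, -6.5]
width: 8.3
```

```bash
python3 -m jog '{"jaw":[-1,-1,-1,-1],"linear":[[0,-8,0],[0,-6,0],[0,-4,0],[0,0,0]],"angular":[[0,0,0],[0,0,0],[0,0,0],[0,0,0]]}';  python3 -c "
from h import *
f=grab('top');crop(f,'e1',225,130,385,240,5)"
```

```text
time: 5.32
position: [445.3, -205.3, 44.2]
ee_rot: [0.702, 0.712, 0.003, 0.003]
wrist_force: [25.1, 0.3, -17.3]
width: 8.3
```

View pics/e1.png

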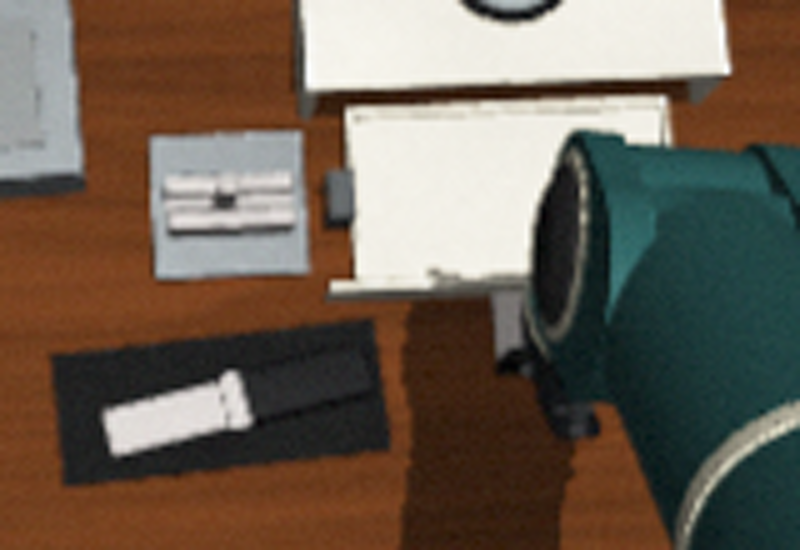

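The tray is out with its rear wall clear at (505,105). The keeper at (340,197) lines up with the bolt at about (230,200). One more small tug to confirm the stop.

```bash
python3 -m jog '{"jaw":[-1,-1,-1],"linear":[[0,-3,0],[0,0,0],[0,0,0]],"angular":[[0,0,0],[0,0,0],[0,0,0]]}'
```

```text
time: 5.75
position: [445.1, -205.2, 44.3]
ee_rot: [0.702, 0.712, 0.004, 0.005]
wrist_force: [46.0, -2.3, -39.5]
width: 8.2
```

Force climbed with no further travel, so it is at the stop. I'll ease off, release and lift.

```bash
python3 -m jog '{"jaw":[-1,-1,-0.1,-0.1,-0.1,-0.1,-0.1,-0.1],"linear":[[0,3,0],[0,0,0],[0,0,0],[0,0,0],[0,0,0],[0,0,-20],[0,0,-45],[0,0,-20]],"angular":[[0,0,0],[0,0,0],[0,0,0],[0,0,0],[0,0,0],[0,0,0],[0,0,0],[0,0,0]]}';  python3 -c "
from h import *
togo([560,-7,120],yaw=0.013)"
```

```text
time: 6.75
position: [441.9, -205.6, 130.3]
ee_rot: [0.703, 0.712, 0.0, 0.001]
wrist_force: [-0.3, -0.2, -0.4]
width: 38.6
t6.75 pos [ 441.9 -205.6  130.3] q [7.025e-01 7.117e-01 2.000e-04 9.000e-04] w38.6 F [-0.3 -0.2 -0.4]
tool shift [197.1 120.6  10.2]
turn [ 0.0015  0.001  -0.    ]
turn [ 1.6000e-03 -2.4000e-03  3.1416e+00]
```

```bash
python3 -m jog '{"jaw":[-0.1,-0.1,-0.1,-0.1,-0.1,-0.1],"linear":[[40,24,0],[40,24,0],[40,24,0],[40,24,0],[37,24,0],[0,0,0]],"angular":[[0,0,0],[0,0,0],[0,0,0],[0,0,0],[0,0,0],[0,0,0]]}';  python3 -c "
from h import *
togo([560.5,-7,52],yaw=0.013)"
```

```text
time: 7.5
position: [559.8, -3.5, 128.2]
ee_rot: [0.701, 0.713, 0.001, -0.0]
wrist_force: [-0.5, -1.0, 0.2]
width: 38.4
t7.50 pos [559.8  -3.5 128.2] q [ 7.009e-01  7.132e-01  6.000e-04 -4.000e-04] w38.4 F [-0.5 -1.   0.2]
tool shift [-3.7  0.7 76.2]
turn [ 0.0003 -0.0015  0.0043]
turn [ 2.3000e-03  5.0000e-04 -3.1372e+00]
```

```bash
python3 -m jog '{"jaw":[-0.1,-0.1,-0.1,-0.1,-1,-1,-1,-1],"linear":[[-4,0,25],[0,0,28],[0,0,21],[0,0,0],[0,0,0],[0,0,0],[0,0,0],[0,0,0]],"angular":[[0,0,0],[0,0,0],[0,0,0],[0,0,0],[0,0,0],[0,0,0],[0,0,0],[0,0,0]]}' 80;  python3 -c "
from h import *
togo([560.5,-47,52],yaw=0.013)"
```

```text
time: 8.5
position: [560.5, -11.1, 55.7]
ee_rot: [0.703, 0.712, 0.001, 0.001]
wrist_force: [6.0, -0.1, -1.7]
width: 11.3
t8.50 pos [560.5 -11.1  55.7] q [0.7026 0.7116 0.0012 0.0012] w11.3 F [ 6.  -0.1 -1.7]
tool shift [-35.9  -0.4   3.7]
turn [ 0.0034  0.     -0.0004]
turn [ 1.0000e-04 -5.4000e-03  3.1412e+00]
```

Gripped: 11.3 mm reads low the same way the tab did. Now I'll throw the bolt.

```bash
python3 -m jog '{"jaw":[-1,-1,-1,-1,-1,-1,-1,-1],"linear":[[-5,0,0],[-6,0,0],[-7,0,0],[-7,0,0],[-7,0,0],[-6,0,0],[-4,0,0],[0,0,0]],"angular":[[0,0,0],[0,0,0],[0,0,0],[0,0,0],[0,0,0],[0,0,0],[0,0,0],[0,0,0]]}' 80
```

```text
time: 9.5
position: [560.9, -49.6, 55.8]
ee_rot: [0.702, 0.713, 0.002, 0.0]
wrist_force: [3.7, 18.5, 1.0]
width: 11.2
```

```bash
python3 -m jog '{"jaw":[-1,-1,-1],"linear":[[-2,0,0],[-1,0,0],[0,0,0]],"angular":[[0,0,0],[0,0,0],[0,0,0]]}' 80;  python3 -c "
from h import *
f=grab('scene');crop(f,'f1',190,160,310,260,6)"
```

```text
time: 9.88
position: [561.0, -49.9, 55.9]
ee_rot: [0.701, 0.713, 0.003, -0.001]
wrist_force: [1.6, 32.3, 3.9]
width: 11.2
```

View pics/f1.png

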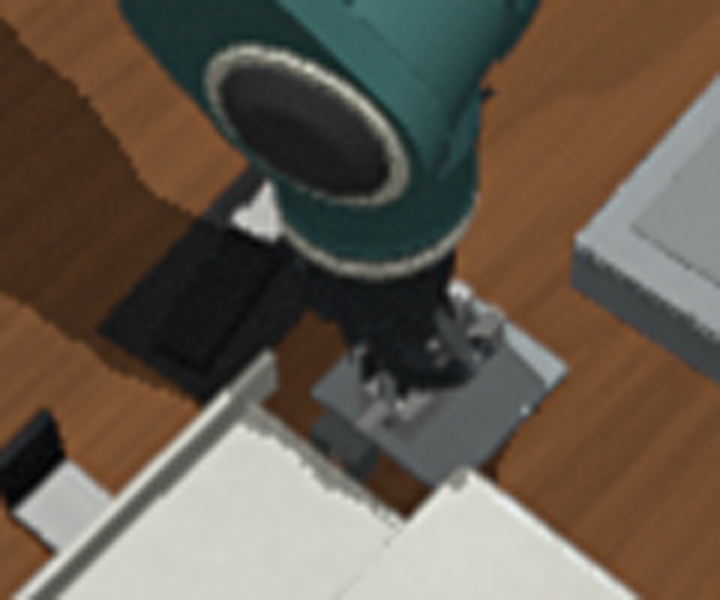

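```bash
python3 -m jog '{"jaw":[-1,-0.1,-0.1,-0.1,-0.1,-0.1,-0.1,-0.1],"linear":[[2,0,0],[0,0,0],[0,0,0],[0,0,-20],[0,0,-40],[0,0,-40],[0,-40,-30],[0,-60,-20]],"angular":[[0,0,0],[0,0,0],[0,0,0],[0,0,0],[0,0,0],[0,0,0],[0,0,0],[0,0,0]]}' 80;  python3 -m jog '{"jaw":[1,1,1,1],"linear":[[0,-60,-20],[0,-60,-20],[0,0,0],[0,0,0]],"angular":[[0,0,0],[0,0,0],[0,0,0],[0,0,0]]}'; python3 -c "
from h import *
f=grab('scene');crop(f,'f2',190,160,310,260,6);f=grab('top');crop(f,'f3',225,110,385,240,5)
p=pts(f,255,160,305,182).reshape(-1,3);m=p[(p[:,2]>55)&(p[:,2]<90)];print(np.median(m,0),m.min(0),m.max(0),len(m))"
```

```text
time: 10.92
position: [460.1, -55.0, 206.4]
ee_rot: [0.702, 0.712, 0.001, 0.001]
wrist_force: [-0.1, 0.4, 2.3]
width: 39.0
time: 11.42
position: [342.2, -56.8, 244.5]
ee_rot: [0.703, 0.712, 0.0, 0.001]
wrist_force: [0.2, 0.7, -0.1]
width: 85.5
[558.9945947  -46.35520185  78.75179142] [554.61137649 -51.04630432  59.23418707] [566.66952867 -40.2201863   84.67784303] 21
```

View pics/f2.png

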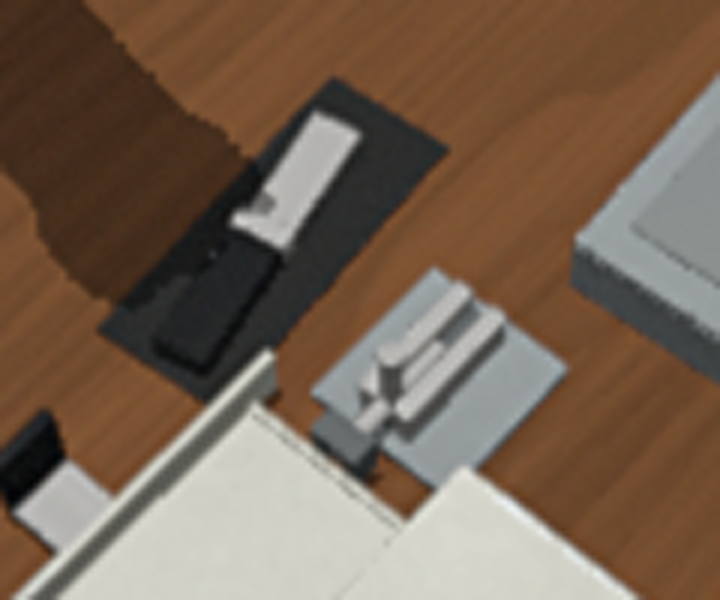

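View pics/f3.png

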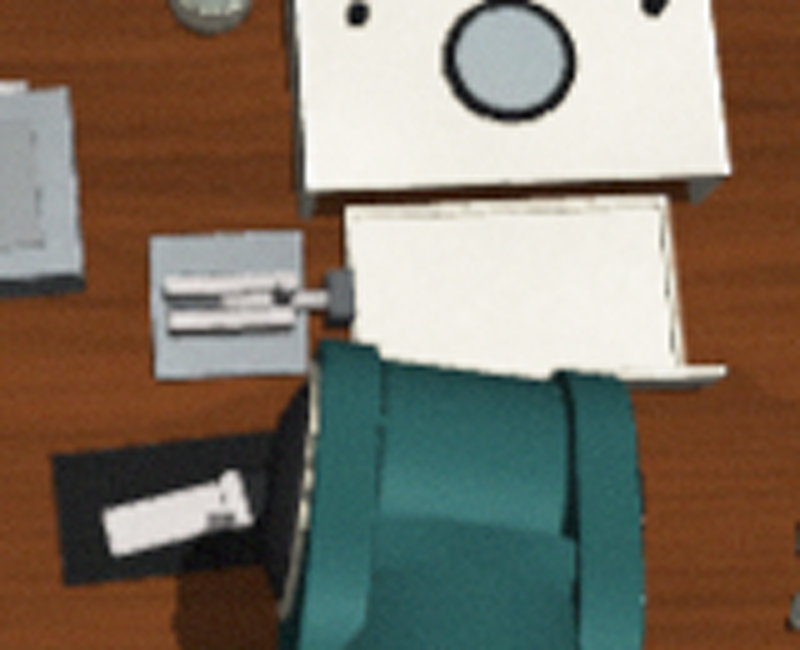

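The bolt now spans into the keeper at (340,297), and the knob moved 39 mm. The blade still lies on the mat as measured: tip (408,74), handle end (447,-101), 180 mm long, so it is the smallest. Next I'll grip it.

```bash
python3 -c "
from h import *
togo([432,-33,100],yaw=0.218)"
```

```text
t11.53 pos [342.3 -56.5 243.5] q [ 7.023e-01  7.119e-01  1.000e-04 -5.000e-04] w85.7 F [ 1.  -0.2 -0.1]
tool shift [ 22.2  90.  143.5]
turn [-0.0004 -0.0009 -0.2045]
turn [-1.3000e-03  6.0000e-04  2.9371e+00]
```

```bash
python3 -m jog '{"jaw":[0.4,0.4,0.4,0.4,0.4,0.4],"linear":[[7,30,40],[7,30,40],[8,30,40],[0,0,20],[0,0,0],[0,0,0]],"angular":[[0,0,0],[0,0,0],[0,0,0],[0,0,-0.104],[0,0,-0.1],[0,0,0]]}';  python3 -c "
from h import *
togo([432,-33,8],yaw=0.218)
f=grab('scene');crop(f,'g1',180,150,300,250,6)"
```

```text
time: 12.28
position: [431.5, -32.8, 102.4]
ee_rot: [0.626, 0.78, 0.0, -0.002]
wrist_force: [-0.1, -0.6, 0.0]
width: 59.5
t12.28 pos [431.5 -32.8 102.4] q [ 6.264e-01  7.795e-01  1.000e-04 -1.600e-03] w59.5 F [-0.1 -0.6  0. ]
tool shift [-0.5  0.7 94.4]
turn [-0.0018 -0.0027 -0.001 ]
turn [-4.2000e-03  2.9000e-03  3.1406e+00]
```

View pics/g1.png

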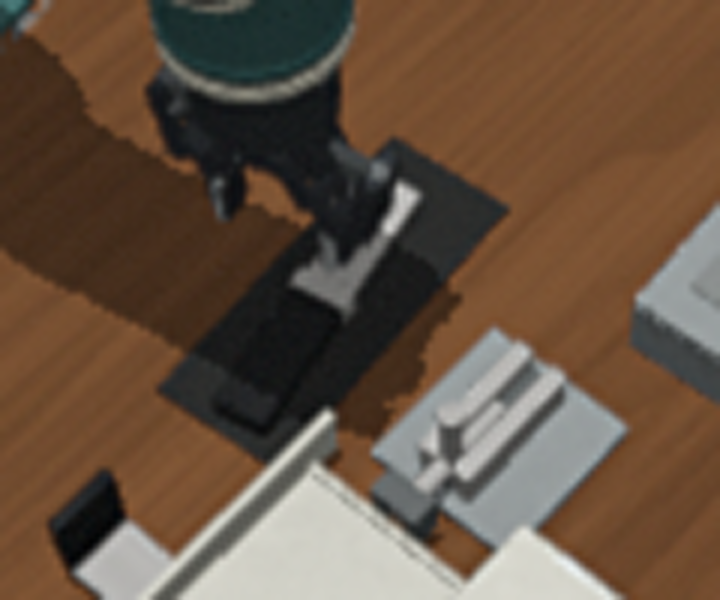

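The blade is unmoved on the mat, handle at about (280,350) and tip at (405,195), and the fingers straddle it from above. Going down to close.

```bash
python3 -m jog '{"jaw":[0.4,0.4,0.4,0.4,0.4,-1,-1,-1],"linear":[[0,0,30],[0,1,35],[0,0,24],[0,0,3],[0,0,0],[0,0,0],[0,0,0],[0,0,0]],"angular":[[0,0,0],[0,0,0],[0,0,0],[0,0,0],[0,0,0],[0,0,0],[0,0,0],[0,0,0]]}' 120; python3 -m jog '{"jaw":[-1,-1],"linear":[[0,0,0],[0,0,0]],"angular":[[0,0,0],[0,0,0]]}' 120;
```

```text
time: 13.32
position: [433.0, -33.5, 13.0]
ee_rot: [0.627, 0.779, 0.0, 0.001]
wrist_force: [-8.7, 0.6, 31.6]
width: 32.3
time: 13.58
position: [433.0, -33.5, 13.0]
ee_rot: [0.627, 0.779, 0.0, 0.001]
wrist_force: [-8.8, -0.1, 32.2]
width: 32.5
```

```bash
python3 -m jog '{"jaw":[-1,-1,-1,-1,-1],"linear":[[0,0,-5],[0,0,-15],[0,0,-25],[0,0,-20],[0,0,0]],"angular":[[0,0,0],[0,0,0],[0,0,0],[0,0,0],[0,0,0]]}' 120;  python3 -c "
from h import *
st()
f=grab('scene');crop(f,'g2',180,130,300,230,6)
f=grab('top');crop(f,'g3',225,150,345,240,6)"
```

```text
time: 14.2
position: [433.2, -33.6, 78.3]
ee_rot: [0.627, 0.779, 0.001, 0.001]
wrist_force: [-0.5, -0.5, -1.7]
width: 32.1
t14.20 pos [433.2 -33.6  78.3] q [6.266e-01 7.793e-01 6.000e-04 1.400e-03] w32.1 F [-0.5 -0.5 -1.7]
```

View pics/g2.png

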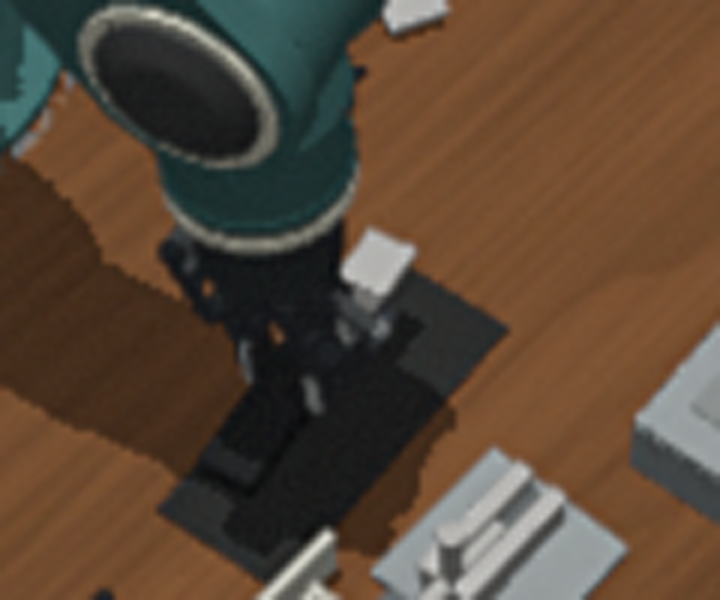

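View pics/g3.png

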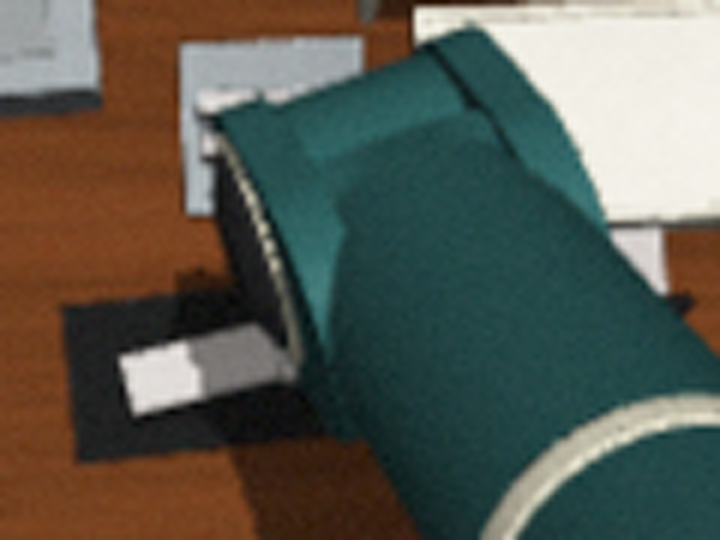

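The blade is off the mat and level in the grip, with its tip toward +y at about (375,265) in the scene crop. I'll swing it to the front of the case.

```bash
python3 -m jog '{"jaw":[-1,-1,-1,-1,-1,-1,-1,-1],"linear":[[30,5,-17],[30,5,-17],[35,6,-17],[35,6,0],[35,6,0],[35,6,0],[35,6,0],[0,0,0]],"angular":[[0,0,0],[0,0,0],[0,0,0],[0,0,0],[0,0,0],[0,0,0],[0,0,0],[0,0,0]]}' 120; python3 -m jog '{"jaw":[-1,-1,-1,-1,-1,-1,-1,-1],"linear":[[0,0,0],[0,0,0],[0,0,0],[0,0,0],[0,0,0],[0,0,0],[0,0,0],[0,0,0]],"angular":[[0,0,0.174],[0,0,0.174],[0,0,0.174],[0,0,0.174],[0,0,0.174],[0,0,0.174],[0,0,0.174],[0,0,0.174]]}' 120;python3 -c "
from h import *
togo([420.6,205.4,60],yaw=-1.523)
print(r.read_state()['qpos'].round(2))"
```

```text
time: 15.3
position: [419.9, 207.2, 127.0]
ee_rot: [0.625, 0.781, 0.0, -0.001]
wrist_force: [0.6, -0.7, -0.2]
width: 31.7
time: 16.3
position: [420.6, 203.9, 127.0]
ee_rot: [0.981, 0.193, -0.001, 0.0]
wrist_force: [0.0, -0.2, -1.3]
width: 31.8
t16.30 pos [420.6 203.9 127. ] q [ 9.811e-01  1.934e-01 -7.000e-04  2.000e-04] w31.8 F [ 0.  -0.2 -1.3]
tool shift [ 0.7 -1.4 67. ]
turn [0.0004 0.0013 0.3414]
turn [-1.9000e-03  5.0000e-04 -2.8002e+00]
[-0.14  0.31 -0.44  2.08  0.18  0.79 -1.86]
```

```bash
python3 -m jog '{"jaw":[-1,-1,-1,-1],"linear":[[0,0,20],[0,0,25],[0,-1,20],[0,0,0]],"angular":[[0,0,0.171],[0,0,0.17],[0,0,0],[0,0,0]]}' 120;python3 -c "
from h import *
togo([420.6,205.4,60],yaw=-1.523)
print(r.read_state()['qpos'].round(2))
f=grab('scene');crop(f,'i1',250,110,370,210,6)
p=pts(f,255,130,330,200);m=(p[...,2]>40)&(p[...,2]<85)
f=grab('top');crop(f,'i2',150,110,270,210,6)"
```

```text
time: 16.8
position: [419.8, 204.9, 61.2]
ee_rot: [1.0, 0.027, -0.002, 0.001]
wrist_force: [-0.3, -0.2, -0.9]
width: 32.0
t16.80 pos [419.8 204.9  61.2] q [ 9.996e-01  2.740e-02 -1.600e-03  7.000e-04] w32.0 F [-0.3 -0.2 -0.9]
tool shift [ 0.9 -0.5  1.2]
turn [0.0013 0.0032 0.0071]
turn [-5.0000e-03  2.0000e-03 -3.1345e+00]
[-0.24  0.42 -0.33  2.12  0.22  0.64 -2.24]
```

View pics/i1.png

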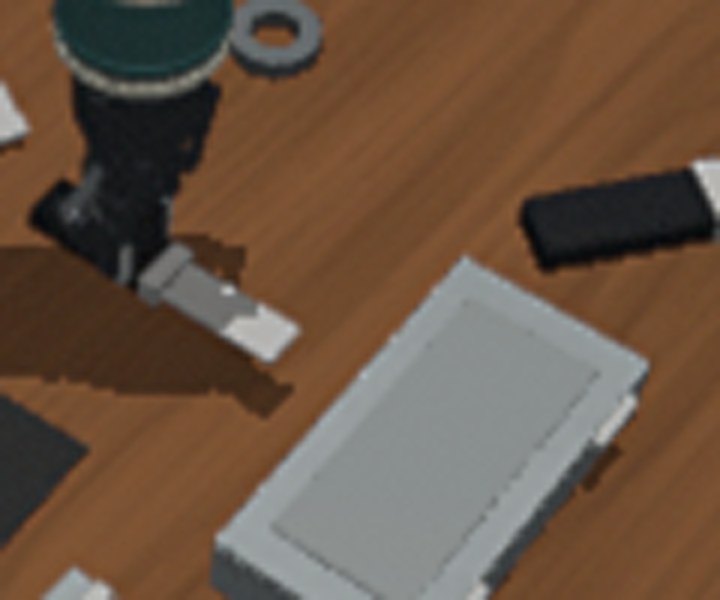

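View pics/i2.png

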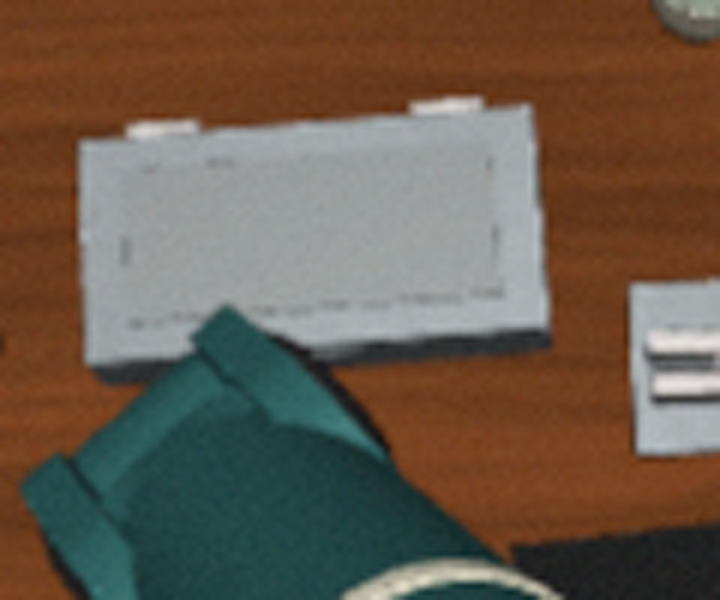

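```bash
python3 -c "
from h import *
f=grab('scene')
P=[atd(f,250+U/6-.5,110+V/6-.5) for U,V in [(190,285),(205,290),(220,305),(240,315),(255,325),(270,335),(280,340)]]
for p in P: print(p.round(1))
for z in(58,61,64): print(z,[atz(f,250+U/6-.5,110+V/6-.5,z).round(1).tolist() for U,V in [(300,328),(272,361)]])
print('case near corners',[atd(f,250+U/6-.5,110+V/6-.5).round(1).tolist() for U,V in [(225,535),(460,270),(340,400)]],[atz(f,250+U/6-.5,110+V/6-.5,51.5).round(1).tolist() for U,V in [(215,545),(467,257),(650,362)]])
"
```

```text
[459.8 211.8  61. ]
[472.5 209.8  68.7]
[483.3 211.   62.3]
[497.5 211.9  63.9]
[508.9 211.8  64.2]
[519.9 212.   63.8]
[527.2 211.9  65.5]
58 [[527.7, 231.3, 58.0], [530.1, 201.6, 58.0]]
61 [[528.9, 229.3, 61.0], [531.3, 199.8, 61.0]]
64 [[530.0, 227.4, 64.0], [532.5, 197.9, 64.0]]
case near corners [[580.8, 96.0, 48.2], [571.9, 331.3, 54.0], [574.3, 209.9, 50.9]] [[581.9, 85.6, 51.5], [568.4, 344.1, 51.5], [694.9, 350.1, 51.5]]
```

Tip mid measured at (530,213), blade top about 64 mm. That is 44 mm short of the case's front face and in line with the notch's middle (y about 214). I'll lower 23 mm and go in.

```bash
python3 -m jog '{"jaw":[-1,-1,-1,-1,-1,-1,-1],"linear":[[0,0,13],[0,-1,10],[0,0,0],[18,0,0],[16,0,0],[10,0,0],[0,0,0]],"angular":[[0,0,0.006],[0,0,0],[0,0,0],[0,0,0],[0,0,0],[0,0,0],[0,0,0]]}' 120;python3 -c "
from h import *
st()
f=grab('scene');crop(f,'j1',250,110,350,190,8)
for V,U in [(0,0)]: pass
"
```

```text
time: 17.82
position: [465.1, 208.9, 39.5]
ee_rot: [1.0, 0.024, -0.0, -0.0]
wrist_force: [0.3, -0.1, -0.8]
width: 31.9
t17.82 pos [465.1 208.9  39.5] q [ 9.997e-01  2.410e-02 -0.000e+00 -1.000e-04] w31.9 F [ 0.3 -0.1 -0.8]
```

View pics/j1.png

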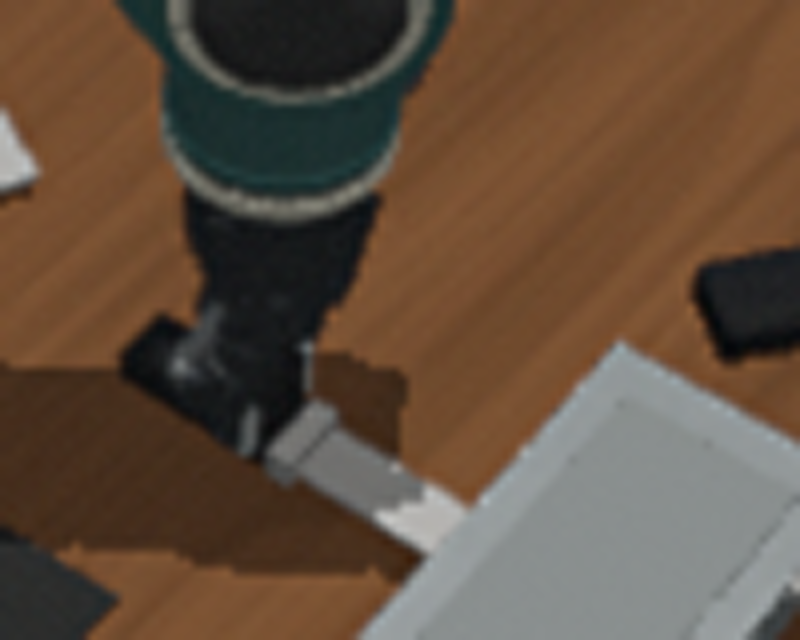

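The blade's tip is at the lid edge at about (445,535) and there is no contact force. Going in.

```bash
python3 -m jog '{"jaw":[-1,-1,-1,-1,-1],"linear":[[8,0,0],[8,0,0],[8,0,0],[8,0,0],[0,0,0]],"angular":[[0,0,0],[0,0,0],[0,0,0],[0,0,0],[0,0,0]]}' 120;python3 -c "
from h import *
f=grab('scene');crop(f,'j2',250,110,350,190,8)
print([atd(f,250+U/8-.5,110+V/8-.5).round(1).tolist() for U,V in [(370,475),(400,500),(420,515),(440,530)]])
"
```

```text
time: 18.5
position: [497.2, 210.4, 39.5]
ee_rot: [1.0, 0.024, 0.0, -0.0]
wrist_force: [-0.3, 0.1, -0.6]
width: 32.0
[[526.6, 212.4, 48.5], [543.1, 213.3, 43.6], [554.5, 213.2, 42.8], [566.5, 211.6, 44.3]]
```

View pics/j2.png

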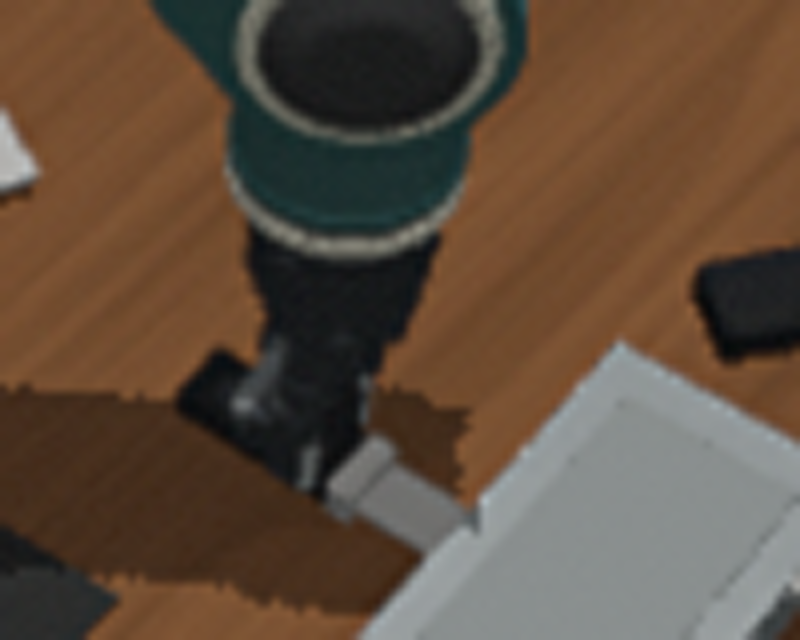

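The tip is about 34 mm inside the notch with no force. Now I'll lever up along an arc about the hinge.

```bash
python3 -m jog '{"jaw":[-1,-1,-1,-1,-1,-1,-1],"linear":[[0,0,-5],[0.5,0,-8],[1,0,-9.5],[2.5,0,-9],[3,0,-9],[4,0,-8.5],[0,0,0]],"angular":[[0,0,0],[0,0,0],[0,0,0],[0,0,0],[0,0,0],[0,0,0],[0,0,0]]}' 120;python3 -c "
from h import *
f=grab('scene');crop(f,'k1',240,80,370,190,6)
"
```

```text
time: 19.42
position: [508.6, 211.2, 89.4]
ee_rot: [1.0, 0.024, 0.001, -0.0]
wrist_force: [-0.1, 1.1, -2.4]
width: 32.2
```

View pics/k1.png

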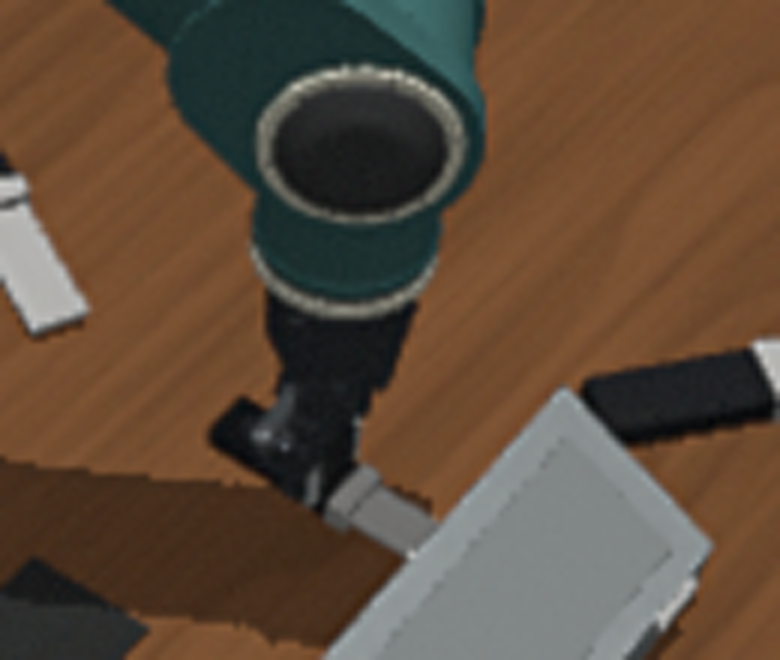

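```bash
python3 -m jog '{"jaw":[-1,-1,-1,-1,-1,-1],"linear":[[8,0,-12],[9.4,0,-10.5],[11,0,-9.3],[12.2,0,-7.4],[0,0,0],[0,0,0]],"angular":[[0,0,0],[0,0,0],[0,0,0],[0,0,0],[0,0,0],[0,0,0]]}' 120;python3 -c "
from h import *
f=grab('scene');crop(f,'k2',240,80,370,190,6)
"
```

```text
time: 20.23
position: [548.2, 213.0, 127.6]
ee_rot: [1.0, 0.024, 0.0, -0.0]
wrist_force: [-0.6, -0.5, -1.5]
width: 32.2
```

View pics/k2.png

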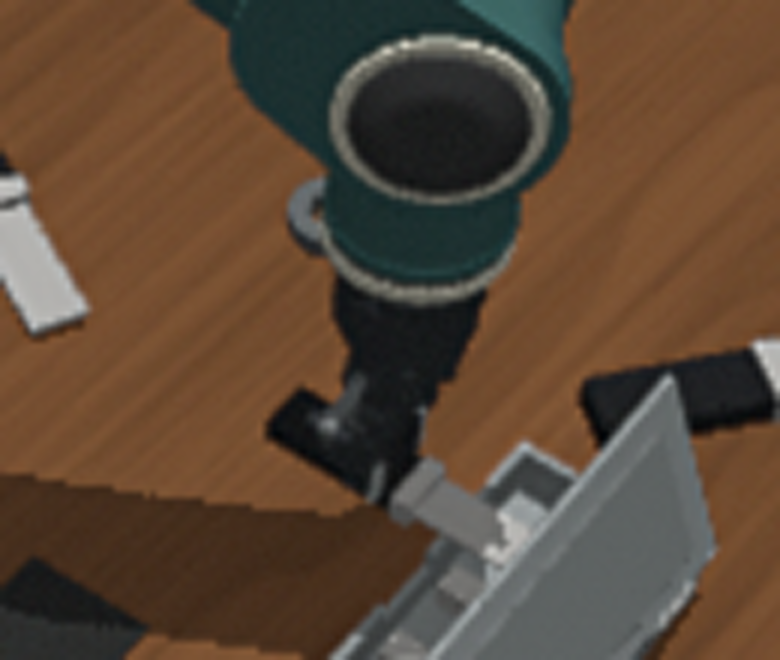

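```bash
python3 -m jog '{"jaw":[-1,-1,-1,-1,-1,-1,-1],"linear":[[13,0,-5.5],[14,0,-3.4],[14,0,-1.4],[14,0,1],[12,0,2],[8,0,2],[0,0,0]],"angular":[[0,0,0],[0,0,0],[0,0,0],[0,0,0],[0,0,0],[0,0,0],[0,0,0]]}' 120;python3 -c "
from h import *
f=grab('scene');crop(f,'k3',240,80,370,190,6)
"
```

```text
time: 21.15
position: [621.2, 216.6, 131.5]
ee_rot: [1.0, 0.025, -0.003, 0.001]
wrist_force: [-15.1, -2.0, 1.4]
width: 32.1
```

View pics/k3.png

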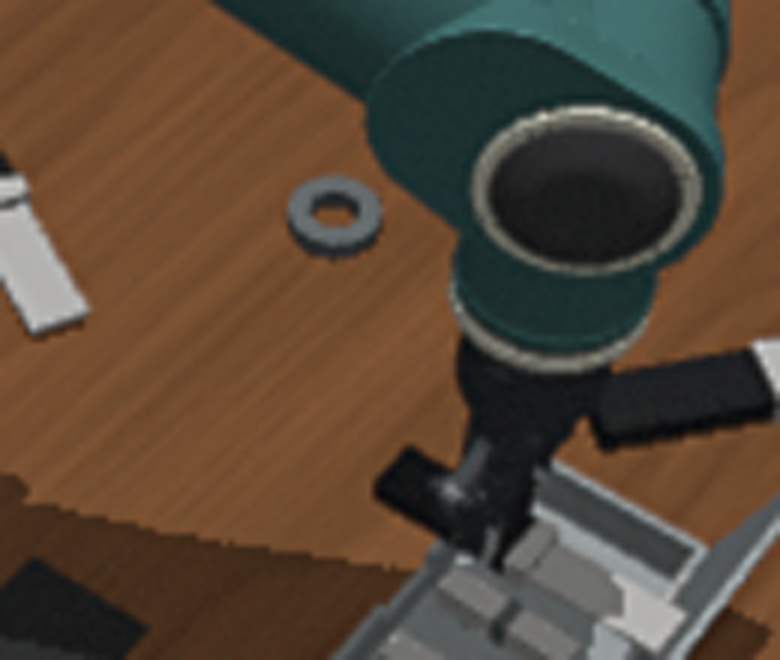

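The lid is at its stop (15 N). Backing the blade straight out and looking.

```bash
python3 -m jog '{"jaw":[-1,-1,-1,-1,-1,-1],"linear":[[-20,0,0],[-40,0,0],[-45,0,0],[-45,0,0],[-40,0,0],[0,0,0]],"angular":[[0,0,0],[0,0,0],[0,0,0],[0,0,0],[0,0,0],[0,0,0]]}' 120;python3 -c "
from h import *
st()
f=grab('scene');crop(f,'l1',200,80,380,230,4)
f=grab('top');crop(f,'l2',140,90,310,230,4)
"
```

```text
time: 21.95
position: [431.7, 207.3, 133.4]
ee_rot: [1.0, 0.025, 0.0, 0.0]
wrist_force: [0.7, 0.2, -0.8]
width: 31.8
t21.95 pos [431.7 207.3 133.4] q [9.997e-01 2.510e-02 1.000e-04 3.000e-04] w31.8 F [ 0.7  0.2 -0.8]
```

View pics/l1.png

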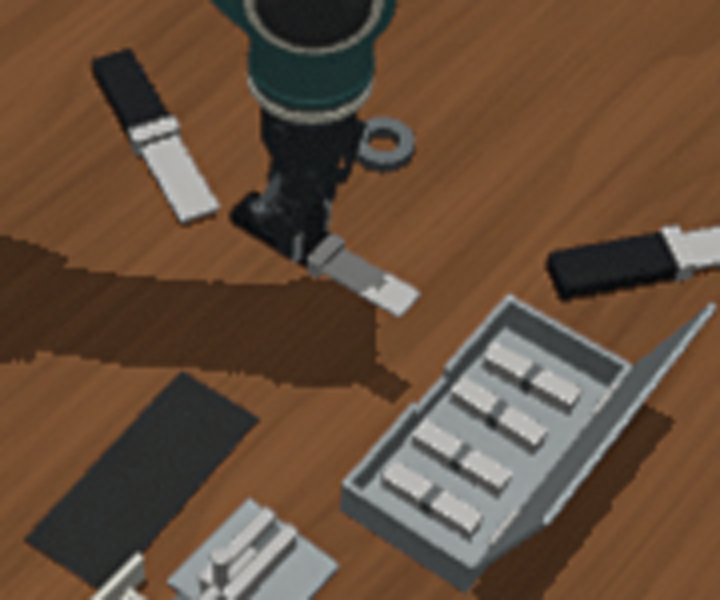

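View pics/l2.png

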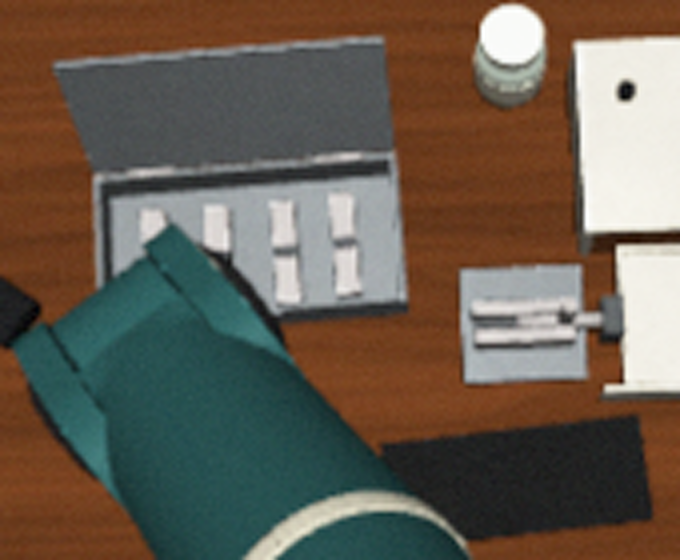

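All four coupons are visible in the open case and the lid leans back past upright. I'll return the blade to the mat now. The mat is seen at (140,480) in the scene crop and is empty.

```bash
python3 -m jog '{"jaw":[-1,-1,-1,-1,-1,-1,-1,-1],"linear":[[0,0,0],[0,0,0],[0,0,0],[0,0,0],[0,0,0],[0,0,0],[0,0,0],[0,0,0]],"angular":[[0,0,-0.178],[0,0,-0.178],[0,0,-0.178],[0,0,-0.178],[0,0,-0.178],[0,0,-0.178],[0,0,-0.178],[0,0,-0.178]]}' 120; python3 -m jog '{"jaw":[-1,-1],"linear":[[0,0,0],[0,0,0]],"angular":[[0,0,-0.178],[0,0,0]]}' 120; python3 -c "
from h import *
togo([432,-27,60],yaw=0.083)"
```

```text
time: 23.05
position: [434.5, 207.4, 133.1]
ee_rot: [0.739, 0.673, 0.0, -0.0]
wrist_force: [0.8, -0.0, -1.9]
width: 31.7
time: 23.3
position: [434.2, 207.3, 133.0]
ee_rot: [0.679, 0.734, 0.0, -0.0]
wrist_force: [-0.5, 0.7, -1.4]
width: 32.1
t23.30 pos [434.2 207.3 133. ] q [ 6.791e-01  7.341e-01  2.000e-04 -4.000e-04] w32.1 F [-0.5  0.7 -1.4]
tool shift [-233.5  -20.4   72.8]
turn [-0.0002 -0.0009 -0.0051]
turn [-1.4000e-03  3.0000e-04  3.1364e+00]
```

```bash
python3 -m jog '{"jaw":[-1,-1,-1,-1,-1,-1,-1,-1],"linear":[[-40,-4,0],[-40,-4,0],[-40,-4,0],[-40,-4,10],[-40,-2,20],[-33,-2,20],[0,0,20],[0,0,0]],"angular":[[0,0,-0.005],[0,0,0],[0,0,0],[0,0,0],[0,0,0],[0,0,0],[0,0,0],[0,0,0]]}' 120; python3 -c "
from h import *
togo([432,-27,15],yaw=0.083)
f=grab('scene');crop(f,'m1',180,130,300,230,6)"
```

```text
time: 24.3
position: [432.7, -26.6, 62.3]
ee_rot: [0.678, 0.735, -0.0, -0.001]
wrist_force: [0.3, 0.7, -1.3]
width: 32.1
t24.30 pos [432.7 -26.6  62.3] q [ 6.781e-01  7.350e-01 -4.000e-04 -9.000e-04] w32.1 F [ 0.3  0.7 -1.3]
tool shift [-0.4 -0.6 47.3]
turn [-0.0019 -0.0008 -0.0025]
turn [-1.3000e-03  2.9000e-03  3.1391e+00]
```

View pics/m1.png

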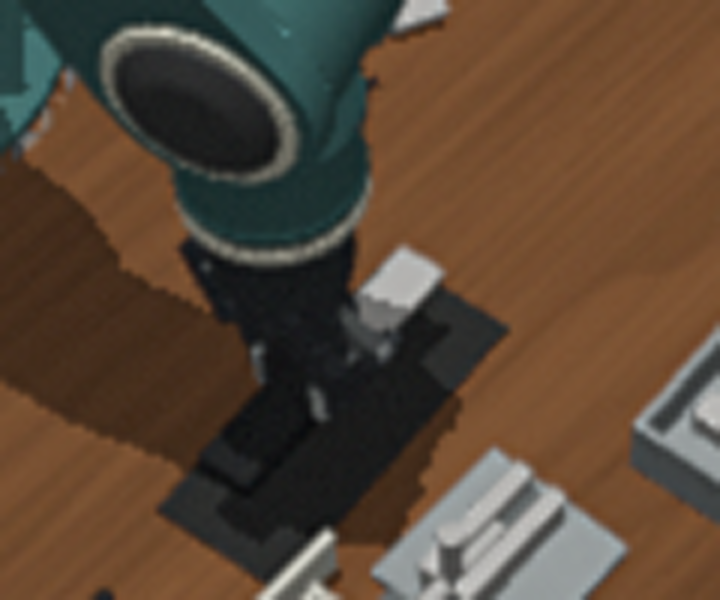

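The blade is over the mat and in line with it. Setting it down.

```bash
python3 -m jog '{"jaw":[-1,-1,-1,-1,-1,-1],"linear":[[0,0,20],[0,0,15],[0,0,8],[0,0,3],[0,0,0],[0,0,0]],"angular":[[0,0,0],[0,0,0],[0,0,0],[0,0,0],[0,0,0],[0,0,0]]}' 120
```

```text
time: 25.1
position: [433.2, -26.5, 17.4]
ee_rot: [0.676, 0.736, 0.0, 0.0]
wrist_force: [-0.5, 0.5, -1.3]
width: 32.2
```

```bash
python3 -m jog '{"jaw":[-1,-1,-1],"linear":[[0,0,3],[0,0,2],[0,0,0]],"angular":[[0,0,0],[0,0,0],[0,0,0]]}' 120
```

```text
time: 25.48
position: [433.2, -26.6, 13.1]
ee_rot: [0.676, 0.737, -0.0, 0.001]
wrist_force: [-11.8, -0.4, 40.6]
width: 32.5
```

```bash
python3 -m jog '{"jaw":[-1,0.4,0.4,0.4,0.4,0.4,0.4,0.4],"linear":[[0,0,-2],[0,0,0],[0,0,0],[0,0,-5],[0,0,-30],[0,0,-50],[0,0,-60],[0,0,-60]],"angular":[[0,0,0],[0,0,0],[0,0,0],[0,0,0],[0,0,0],[0,0,0],[0,0,0],[0,0,0]]}' 40;python3 -c "
from h import *
st()
f=grab('scene');crop(f,'n1',160,100,380,260,3)
f=grab('top');crop(f,'n2',140,90,310,230,4)
"
```

```text
time: 26.48
position: [432.5, -26.2, 221.1]
ee_rot: [0.676, 0.737, 0.0, -0.0]
wrist_force: [0.3, -0.9, 0.3]
width: 59.8
t26.48 pos [432.5 -26.2 221.1] q [ 6.762e-01  7.367e-01  1.000e-04 -3.000e-04] w59.8 F [ 0.3 -0.9  0.3]
```

View pics/n1.png

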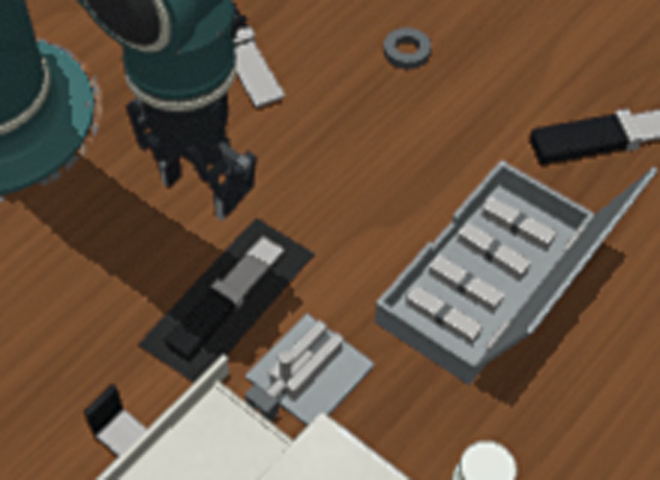

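View pics/n2.png

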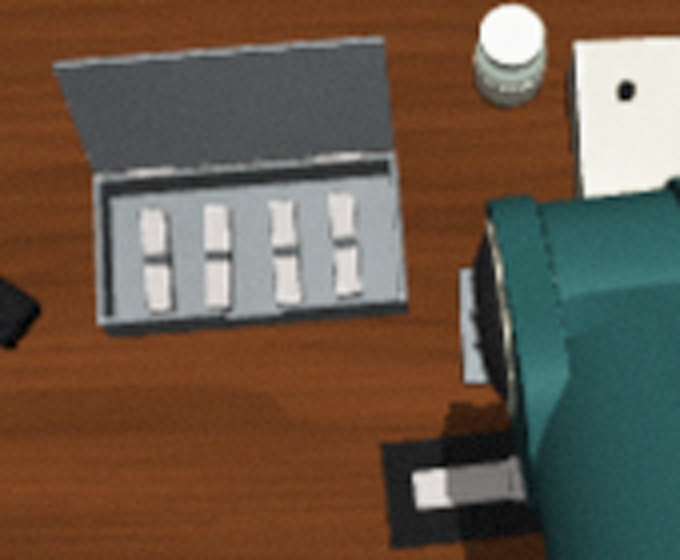

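The blade lies on its mat. All four coupons are clear in the top view, so I'll enlarge that to measure them.

```bash
python3 -c "
from h import *
f=grab('top');crop(f,'n3',163,128,245,176,9)
import cv2
"
```

```text
(no output)
```

View pics/n3.png

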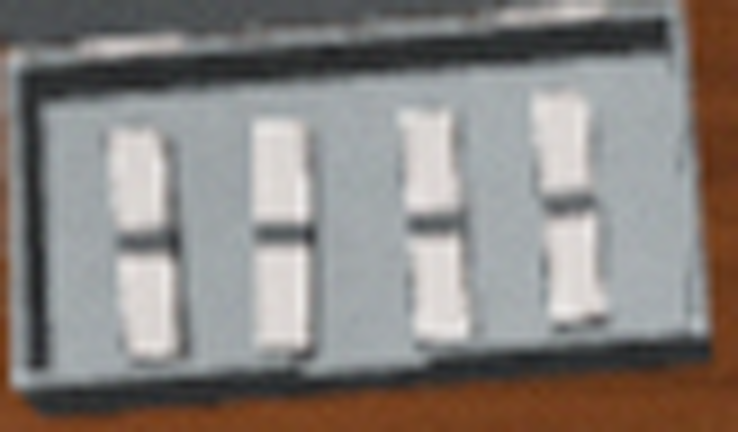

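```bash
python3 -c "
from h import *
f=grab('top');g=grab('scene')
for i,(a,b) in enumerate([((137,127),(150,356)),((280,119),(282,350)),((426,109),(441,340)),((561,94),(578,322))]):
    A=atz(f,163+a[0]/9-.5,128+a[1]/9-.5,25);B=atz(f,163+b[0]/9-.5,128+b[1]/9-.5,25);d=A-B
    c=(A+B)/2; q=proj(g,c); 
    print(i+1,'cen',c.round(1),'len',np.linalg.norm(d).round(1),'yaw',np.arctan2(d[1],d[0]).round(3),'scene px n1',((q-[160,100]+.5)*3).round(0))
# tray centre
for U,V in [(345,207),(668,197),(683,368),(355,350)]:pass
"
```

```text
1 cen [626.6 298.2  25. ] len 90.6 yaw 0.066 scene px n1 [518. 220.]
2 cen [627.8 246.2  25. ] len 91.1 yaw 0.012 scene px n1 [493. 248.]
3 cen [629.9 188.6  25. ] len 91.5 yaw 0.056 scene px n1 [465. 280.]
4 cen [634.8 137.2  25. ] len 90.5 yaw 0.056 scene px n1 [441. 312.]
```

```bash
python3 -m jog '{"jaw":[-0.2,-0.2,-0.2,-0.2,-0.2,-0.2,-0.2,-0.2],"linear":[[0,0,0],[0,0,0],[0,0,0],[0,0,0],[0,0,0],[0,0,0],[0,0,0],[0,0,0]],"angular":[[0,0,-0.178],[0,0,-0.178],[0,0,-0.178],[0,0,-0.178],[0,0,-0.178],[0,0,-0.178],[0,0,-0.178],[0,0,-0.178]]}' 80; python3 -c "
from h import *
togo([616.8,136.2,120],yaw=1.627)
print(r.read_state()['qpos'].round(2))"
```

```text
time: 27.72
position: [432.2, -26.2, 217.8]
ee_rot: [0.028, 1.0, 0.001, -0.001]
wrist_force: [-0.5, 0.1, -0.2]
width: 34.0
t27.73 pos [432.2 -26.2 217.8] q [ 2.770e-02  9.996e-01  6.000e-04 -1.300e-03] w34.0 F [-0.5  0.1 -0.2]
tool shift [-175.5  172.3   97.5]
turn [ 0.0013 -0.0025 -0.1117]
turn [-3.8000e-03 -1.9000e-03  3.0299e+00]
[ 0.78  0.15 -0.85  2.06  0.13  0.99  1.38]
```

```bash
python3 -m jog '{"jaw":[-0.2,-0.2,-0.2,-0.2,-0.2,-0.2,-0.2,-0.2],"linear":[[0,0,0],[-32,25.3,10],[-32,25.3,17],[-32,25.3,17],[-32,25.3,17],[-32,25.3,17],[-33,25.3,17],[0,0,0]],"angular":[[0,0,-0.112],[0,0,0],[0,0,0],[0,0,0],[0,0,0],[0,0,0],[0,0,0],[0,0,0]]}' 80; python3 -c "
from h import *
togo([616.8,136.2,60],yaw=1.627)
print(r.read_state()['qpos'].round(2))"
```

```text
time: 28.72
position: [617.3, 137.5, 120.4]
ee_rot: [-0.027, 1.0, 0.001, -0.003]
wrist_force: [-0.3, -0.2, 0.2]
width: 34.2
t28.73 pos [617.3 137.5 120.4] q [-2.670e-02  9.996e-01  8.000e-04 -2.500e-03] w34.2 F [-0.3 -0.2  0.2]
tool shift [ 0.3 -1.4 60.4]
turn [ 0.0018 -0.005  -0.0029]
turn [-7.8000e-03 -2.8000e-03  3.1387e+00]
[ 0.26  0.67 -0.74  1.66  0.51  1.02  0.97]
```

```bash
python3 -m jog '{"jaw":[-0.2,-0.2,-0.2,-0.2],"linear":[[0,-1,25],[0,0,30],[0,0,25],[0,0,0]],"angular":[[0,0,0],[0,0,0],[0,0,0],[0,0,0]]}' 80; python3 -c "
from h import *
togo([616.8,136.2,14],yaw=1.627)
f=grab('scene');crop(f,'o1',270,110,370,190,8)"
```

```text
time: 29.22
position: [616.2, 133.3, 41.8]
ee_rot: [-0.025, 1.0, -0.0, -0.002]
wrist_force: [-0.6, 0.5, 0.3]
width: 34.1
t29.23 pos [616.2 133.3  41.8] q [-2.530e-02  9.997e-01 -2.000e-04 -2.300e-03] w34.1 F [-0.6  0.5  0.3]
tool shift [-0.9  2.9 27.8]
turn [-0.0003 -0.0046 -0.0057]
turn [-7.2000e-03  4.0000e-04  3.1359e+00]
```

View pics/o1.png

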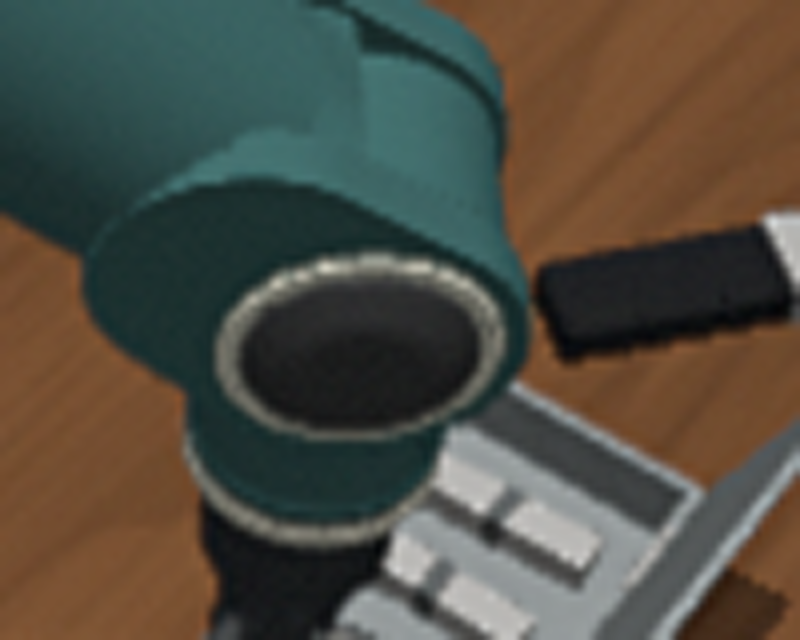

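```bash
python3 -m jog '{"jaw":[-0.2,-0.2],"linear":[[0,2.5,6],[0,0,0]],"angular":[[0,0,0],[0,0,0]]}' 80; python3 -c "
from h import *
togo([616.8,136.2,14],yaw=1.627)
f=grab('scene');crop(f,'o2',270,160,350,220,9)"
```

```text
time: 29.52
position: [618.0, 136.6, 38.4]
ee_rot: [-0.025, 1.0, 0.0, 0.0]
wrist_force: [-0.9, 0.6, -0.2]
width: 34.5
t29.52 pos [618.  136.6  38.4] q [-2.520e-02  9.997e-01  1.000e-04  1.000e-04] w34.5 F [-0.9  0.6 -0.2]
tool shift [ 1.2 -0.3 24.4]
turn [ 0.0001  0.0002 -0.0057]
turn [ 3.0000e-04 -2.0000e-04  3.1359e+00]
```

View pics/o2.png

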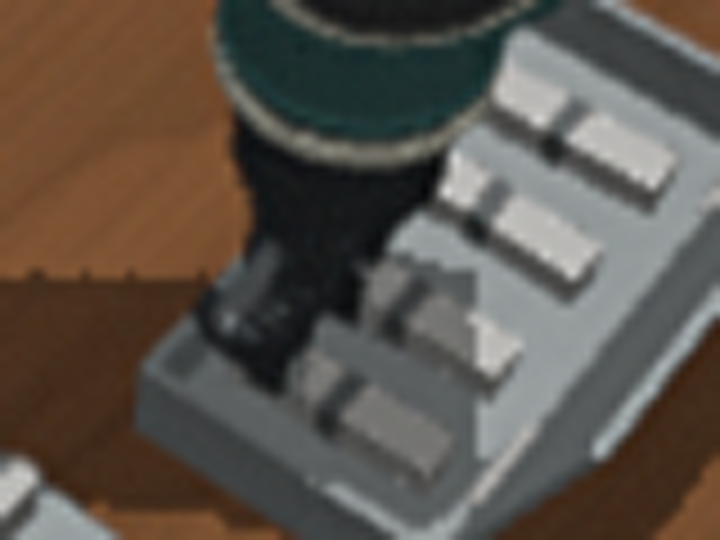

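The fingers straddle coupon 4 on the near side of its bead at (335,400). Going down to grip.

```bash
python3 -m jog '{"jaw":[-0.2,-0.2,-0.2,-1,-1,-1,-1],"linear":[[0,0,12],[0,0,11],[0,0,0],[0,0,0],[0,0,0],[0,0,0],[0,0,0]],"angular":[[0,0,0],[0,0,0],[0,0,0],[0,0,0],[0,0,0],[0,0,0],[0,0,0]]}' 80
```

```text
time: 30.45
position: [618.1, 136.5, 15.3]
ee_rot: [-0.025, 1.0, 0.0, 0.0]
wrist_force: [-0.8, 1.6, 3.1]
width: 17.2
```

```bash
python3 -m jog '{"jaw":[-1,-1,-1,-1,-1,-1],"linear":[[0,0,-15],[0,0,-30],[0,0,-40],[0,0,-35],[0,0,0],[0,0,0]],"angular":[[0,0,0],[0,0,0],[0,0,0],[0,0,0],[0,0,0.037],[0,0,0]]}' 80; python3 -c "
from h import *
togo([544.5,-280,120],yaw=1.584)"
```

```text
time: 31.2
position: [617.7, 135.9, 134.7]
ee_rot: [-0.006, 1.0, -0.0, -0.0]
wrist_force: [-0.5, -0.2, -4.1]
width: 17.6
t31.20 pos [617.7 135.9 134.7] q [-6.2e-03  1.0e+00 -3.0e-04 -3.0e-04] w17.6 F [-0.5 -0.2 -4.1]
tool shift [  78.3 -415.    15. ]
turn [-0.0005 -0.0006 -0.0008]
turn [-9.0000e-04  9.0000e-04  3.1408e+00]
```

```bash
python3 -m jog '{"jaw":[-1,-1,-1,-1,-1,-1,-1,-1],"linear":[[10,-50,0],[10,-52,0],[10,-52,0],[10,-52,0],[10,-52,0],[10,-52,0],[10,-52,0],[8,-52,0]],"angular":[[0,0,0],[0,0,0],[0,0,0],[0,0,0],[0,0,0],[0,0,0],[0,0,0],[0,0,0]]}' 80; python3 -c "
from h import *
togo([544.5,-280,27],yaw=1.584)"
```

```text
time: 32.2
position: [544.3, -280.2, 133.9]
ee_rot: [-0.007, 1.0, 0.0, -0.001]
wrist_force: [0.5, -0.6, -2.3]
width: 17.4
t32.20 pos [ 544.3 -280.2  133.9] q [-6.8e-03  1.0e+00  5.0e-04 -9.0e-04] w17.4 F [ 0.5 -0.6 -2.3]
tool shift [-4.000e-01  1.000e-01  1.069e+02]
turn [ 0.0009 -0.0017  0.0004]
turn [ 2.7000e-03  1.5000e-03 -3.1412e+00]
```

```bash
python3 -m jog '{"jaw":[-1,-1,-1,-1],"linear":[[0,0,30],[0,0,40],[0,0,20],[0,0,0]],"angular":[[0,0,0],[0,0,0],[0,0,0],[0,0,0]]}' 80; python3 -c "
from h import *
st()
f=grab('scene');crop(f,'p1',190,210,310,310,6)"
```

```text
time: 32.7
position: [544.8, -278.0, 43.7]
ee_rot: [-0.007, 1.0, 0.001, -0.001]
wrist_force: [0.8, -0.7, -2.1]
width: 17.6
t32.70 pos [ 544.8 -278.    43.7] q [-7.0e-03  1.0e+00  8.0e-04 -1.2e-03] w17.6 F [ 0.8 -0.7 -2.1]
```

View pics/p1.png

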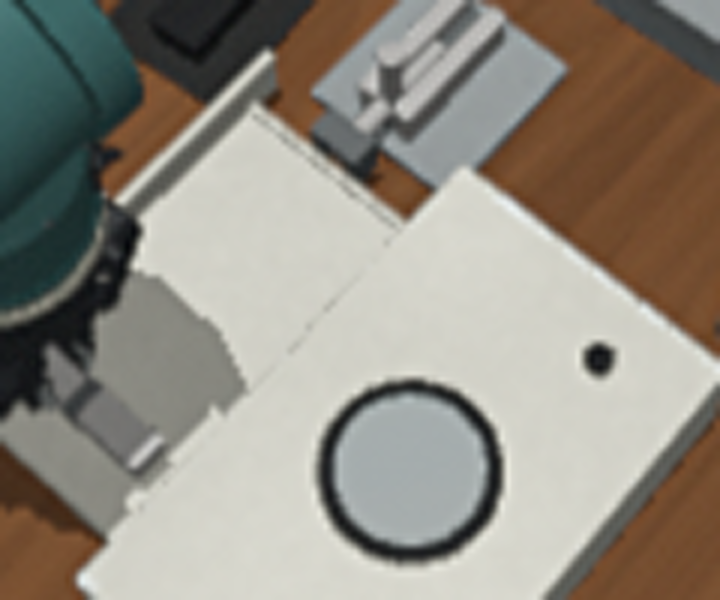

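The coupon hangs level over the tray's right part, bead at (85,395), clear of the housing. Lowering and releasing.

```bash
python3 -m jog '{"jaw":[-1,-1,-1,-1],"linear":[[0,0,9],[0,0,6],[0,0,2],[0,0,0]],"angular":[[0,0,0],[0,0,0],[0,0,0],[0,0,0]]}' 80
```

```text
time: 33.25
position: [545.5, -278.6, 28.1]
ee_rot: [-0.007, 1.0, 0.0, -0.0]
wrist_force: [-0.1, -0.3, -3.0]
width: 17.4
```

```bash
python3 -m jog '{"jaw":[-1,-0.3,-0.3,-0.3,-0.3,-0.3,-0.3,-0.3],"linear":[[0,0,2],[0,0,0],[0,0,0],[0,0,-10],[0,0,-30],[0,0,-40],[0,0,-25],[0,0,0]],"angular":[[0,0,0],[0,0,0],[0,0,0],[0,0,0],[0,0,0],[0,0,0],[0,0,0],[0,0,0]]}' 80; python3 -c "
from h import *
togo([611.9,187.6,120],yaw=1.627)"
```

```text
time: 34.25
position: [546.5, -279.0, 133.6]
ee_rot: [-0.007, 1.0, -0.001, 0.002]
wrist_force: [0.4, 0.3, -0.0]
width: 30.1
t34.25 pos [ 546.5 -279.   133.6] q [-0.0066  1.     -0.001   0.0015] w30.1 F [ 0.4  0.3 -0. ]
tool shift [-71.5 465.8  12.9]
turn [-0.0021  0.003  -0.0431]
turn [0.0046 0.0032 3.0985]
```

```bash
python3 -m jog '{"jaw":[-0.2,-0.2,-0.2,-0.2,-0.2,-0.2,-0.2,-0.2],"linear":[[-9,52,0],[-9,52,0],[-9,52,0],[-9,52,0],[-9,52,0],[-9,52,0],[-9,52,0],[-8,52,0]],"angular":[[0,0,0],[0,0,0],[0,0,0],[0,0,0],[0,0,0],[0,0,0],[0,0,0],[0,0,0]]}' 80; python3 -m jog '{"jaw":[-0.2,-0.2,-0.2],"linear":[[0,50,0],[0,0,40],[0,0,0]],"angular":[[0,0,0],[0,0,-0.043],[0,0,0]]}' 80; python3 -c "
from h import *
togo([611.9,187.6,15],yaw=1.627)
f=grab('scene');crop(f,'q1',190,210,310,310,6)"
```

```text
time: 35.25
position: [610.9, 139.8, 130.7]
ee_rot: [-0.007, 1.0, -0.0, -0.0]
wrist_force: [0.0, -0.6, 0.3]
width: 34.6
time: 35.62
position: [608.6, 187.8, 88.4]
ee_rot: [-0.028, 1.0, -0.001, -0.002]
wrist_force: [-0.5, -0.4, 0.1]
width: 34.4
t35.62 pos [608.6 187.8  88.4] q [-2.840e-02  9.996e-01 -6.000e-04 -2.500e-03] w34.4 F [-0.5 -0.4  0.1]
tool shift [-3.7 -0.3 73.4]
turn [-0.001  -0.005   0.0007]
turn [ 7.9000e-03 -1.6000e-03 -3.1409e+00]
```

View pics/q1.png

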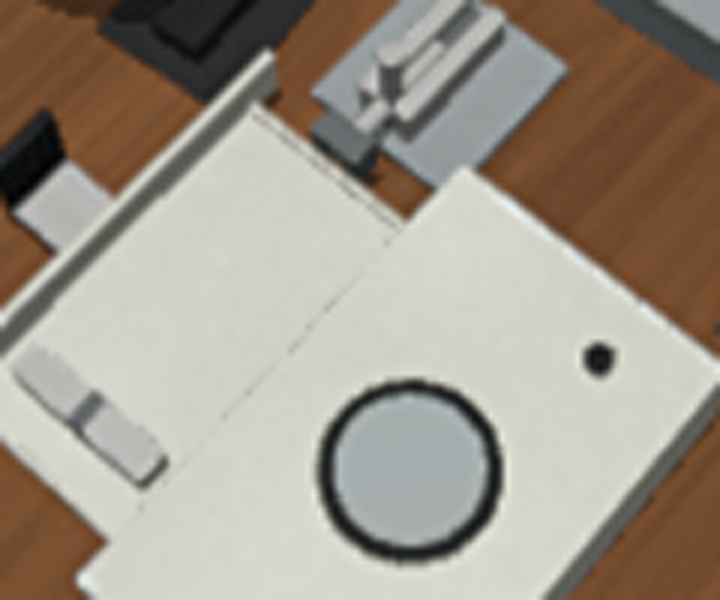

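Coupon 4 lies flat on the tray floor, bead at (90,412). On to coupon 3.

```bash
python3 -m jog '{"jaw":[-0.2,-0.2,-0.2,-0.2,-0.2],"linear":[[-3,0,25],[0,0,25],[0,0,12],[0,0,0],[0,0,0]],"angular":[[0,0,0],[0,0,0],[0,0,0],[0,0,0],[0,0,0]]}' 80; python3 -c "
from h import *
togo([611.9,187.6,15],yaw=1.627)"
```

```text
time: 36.3
position: [613.6, 188.7, 29.7]
ee_rot: [-0.028, 1.0, 0.0, 0.0]
wrist_force: [0.4, 0.1, -0.2]
width: 34.1
t36.30 pos [613.6 188.7  29.7] q [-2.810e-02  9.996e-01  2.000e-04  3.000e-04] w34.1 F [ 0.4  0.1 -0.2]
tool shift [ 1.8 -1.  14.7]
turn [0.0004 0.0007 0.    ]
turn [-1.1000e-03  6.0000e-04 -3.1416e+00]
```

```bash
python3 -m jog '{"jaw":[-0.2,-0.2,-1,-1,-1,-1],"linear":[[0,-1,14.5],[0,0,0],[0,0,0],[0,0,0],[0,0,0],[0,0,0]],"angular":[[0,0,0],[0,0,0],[0,0,0],[0,0,0],[0,0,0],[0,0,0]]}' 80;  python3 -m jog '{"jaw":[-1,-1,-1,-1,-1,-1],"linear":[[0,0,-15],[0,0,-30],[0,0,-40],[0,0,-35],[0,0,0],[0,0,0]],"angular":[[0,0,0],[0,0,0],[0,0,0],[0,0,0],[0,0,0.043],[0,0,0]]}' 80; python3 -c "
from h import *
togo([546,-228,120],yaw=1.584)"
```

```text
time: 37.05
position: [613.4, 187.6, 14.8]
ee_rot: [-0.028, 1.0, 0.0, 0.0]
wrist_force: [-2.1, 0.1, 3.9]
width: 17.6
time: 37.8
position: [613.5, 187.3, 135.4]
ee_rot: [-0.007, 1.0, -0.0, 0.0]
wrist_force: [-0.7, -0.2, -3.4]
width: 17.6
t37.80 pos [613.5 187.3 135.4] q [-6.6e-03  1.0e+00 -1.0e-04  4.0e-04] w17.6 F [-0.7 -0.2 -3.4]
tool shift [  73.  -414.4   15.4]
turn [-0.0001  0.0007  0.    ]
turn [-1.2000e-03 -2.0000e-04 -3.1416e+00]
```

```bash
python3 -m jog '{"jaw":[-1,-1,-1,-1,-1,-1,-1,-1],"linear":[[9,-50,0],[10,-52,0],[9,-52,0],[9,-52,0],[9,-52,0],[9,-52,0],[9,-52,0],[8,-52,0]],"angular":[[0,0,0],[0,0,0],[0,0,0],[0,0,0],[0,0,0],[0,0,0],[0,0,0],[0,0,0]]}' 80; python3 -m jog '{"jaw":[-1,-1,-1,-1,-1,-1],"linear":[[0,0,30],[0,0,40],[0,0,20],[0,0,10],[0,0,5],[0,0,0]],"angular":[[0,0,0],[0,0,0],[0,0,0],[0,0,0],[0,0,0],[0,0,0]]}' 80; python3 -c "
from h import *
togo([546,-228,27],yaw=1.584)"
```

```text
time: 38.8
position: [546.1, -229.1, 134.5]
ee_rot: [-0.007, 1.0, 0.0, -0.0]
wrist_force: [0.5, 0.6, -2.5]
width: 17.6
time: 39.55
position: [547.2, -227.5, 30.1]
ee_rot: [-0.007, 1.0, -0.0, 0.0]
wrist_force: [-0.0, -0.7, -2.2]
width: 17.6
t39.55 pos [ 547.2 -227.5   30.1] q [-6.7e-03  1.0e+00 -1.0e-04  3.0e-04] w17.6 F [-0.  -0.7 -2.2]
tool shift [ 1.2 -0.5  3.1]
turn [-0.0003  0.0005  0.0002]
turn [-8.0000e-04 -4.0000e-04 -3.1414e+00]
```

```bash
python3 -m jog '{"jaw":[-1,-1,-0.3,-0.3,-0.3,-0.3,-0.3,-0.3],"linear":[[1,0,3],[0,0,1],[0,0,0],[0,0,0],[0,0,-10],[0,0,-30],[0,0,-40],[0,0,-25]],"angular":[[0,0,0],[0,0,0],[0,0,0],[0,0,0],[0,0,0],[0,0,0],[0,0,0],[0,0,0]]}' 80; python3 -m jog '{"jaw":[-0.2,-0.2,-0.2,-0.2,-0.2,-0.2,-0.2,-0.2],"linear":[[-7,52,0],[-8,52,0],[-8,53,0],[-8,53,0],[-8,53,0],[-8,53,0],[-8,53,0],[-8,53,0]],"angular":[[0,0,0],[0,0,0],[0,0,0],[0,0,0],[0,0,0],[0,0,0],[0,0,0],[0,0,0]]}' 80; python3 -c "
from h import *
togo([610.5,246,90],yaw=1.583)"
```

```text
time: 40.55
position: [546.4, -227.5, 133.1]
ee_rot: [-0.007, 1.0, -0.0, 0.001]
wrist_force: [-0.8, -0.5, -0.3]
width: 29.6
time: 41.55
position: [603.5, 197.0, 131.5]
ee_rot: [-0.007, 1.0, 0.0, 0.0]
wrist_force: [0.4, -0.7, 0.9]
width: 34.2
t41.55 pos [603.5 197.  131.5] q [-6.5e-03  1.0e+00  1.0e-04  3.0e-04] w34.2 F [ 0.4 -0.7  0.9]
tool shift [-7.6 48.9 41.5]
turn [0.0001 0.0006 0.0009]
turn [-1.0000e-03  2.0000e-04 -3.1407e+00]
```

```bash
python3 -m jog '{"jaw":[-0.2,-0.2,-0.2,-0.2,-0.2],"linear":[[-7,49,0],[0,0,35],[0,0,35],[0,0,25],[0,0,0]],"angular":[[0,0,0],[0,0,0],[0,0,0],[0,0,0],[0,0,0]]}' 80; python3 -c "
from h import *
togo([610.5,246,15],yaw=1.583)
f=grab('scene');crop(f,'r1',270,140,360,210,8);crop(f,'r2',190,210,310,310,6)"
```

```text
time: 42.18
position: [609.0, 244.1, 34.5]
ee_rot: [-0.007, 1.0, -0.0, -0.001]
wrist_force: [0.2, -0.6, 2.3]
width: 34.1
t42.17 pos [609.  244.1  34.5] q [-6.6e-03  1.0e+00 -3.0e-04 -1.1e-03] w34.1 F [ 0.2 -0.6  2.3]
tool shift [-1.6  1.9 19.5]
turn [-0.0005 -0.0021  0.001 ]
turn [ 3.4000e-03 -8.0000e-04 -3.1406e+00]
```

View pics/r1.png

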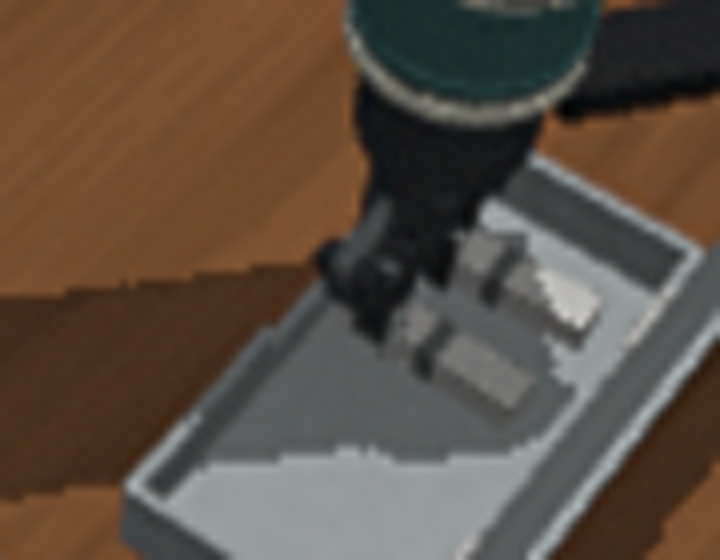

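View pics/r2.png

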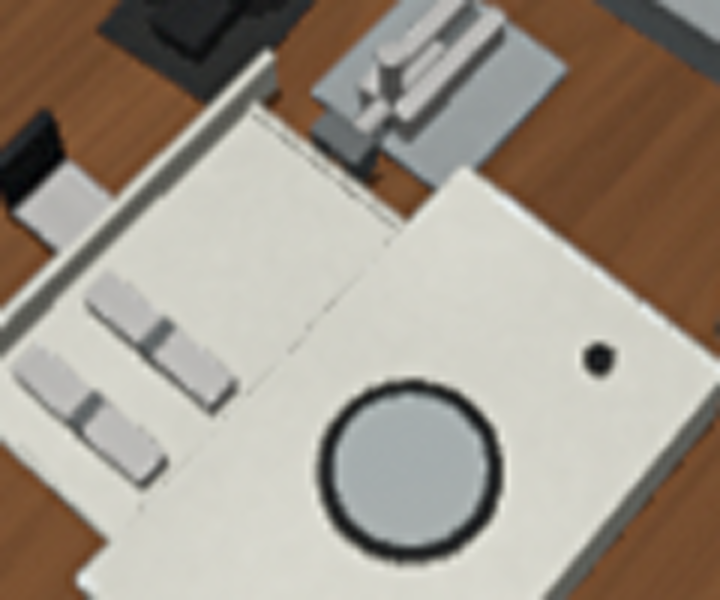

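Coupons 3 and 4 lie flat in the tray. The fingers stand around coupon 2 with its bead at (430,345). Continuing.

```bash
python3 -m jog '{"jaw":[-0.2,-0.2,-0.2,-1,-1,-1,-1],"linear":[[0,1.5,12],[0,0,6.5],[0,0,0],[0,0,0],[0,0,0],[0,0,0],[0,0,0]],"angular":[[0,0,0],[0,0,0],[0,0,0],[0,0,0],[0,0,0],[0,0,0],[0,0,0]]}' 80;  python3 -m jog '{"jaw":[-1,-1,-1,-1,-1],"linear":[[0,0,-15],[0,0,-30],[0,0,-40],[0,0,-35],[0,0,0]],"angular":[[0,0,0],[0,0,0],[0,0,0],[0,0,0],[0,0,0]]}' 80; python3 -c "
from h import *
togo([546,-176,120],yaw=1.584)"
```

```text
time: 43.1
position: [609.8, 246.1, 17.7]
ee_rot: [-0.007, 1.0, 0.0, 0.0]
wrist_force: [-2.5, -0.2, 6.4]
width: 17.4
time: 43.72
position: [610.7, 246.5, 140.6]
ee_rot: [-0.007, 1.0, 0.001, 0.002]
wrist_force: [0.2, -0.4, -3.7]
width: 17.2
t43.73 pos [610.7 246.5 140.6] q [-6.5e-03  1.0e+00  7.0e-04  2.1e-03] w17.2 F [ 0.2 -0.4 -3.7]
tool shift [  70.3 -421.6   19.7]
turn [ 0.0014  0.0042 -0.0001]
turn [ 6.6000e-03 -2.3000e-03  3.1414e+00]
```

```bash
python3 -m jog '{"jaw":[-1,-1,-1,-1,-1,-1,-1,-1],"linear":[[8,-52,0],[9,-52,0],[9,-53,0],[9,-53,0],[9,-53,0],[9,-53,0],[9,-53,0],[8,-53,0]],"angular":[[0,0,0],[0,0,0],[0,0,0],[0,0,0],[0,0,0],[0,0,0],[0,0,0],[0,0,0]]}' 80; python3 -m jog '{"jaw":[-1,-1,-1,-1,-1,-1],"linear":[[0,0,30],[0,0,40],[0,0,20],[0,0,10],[0,0,5],[0,0,0]],"angular":[[0,0,0],[0,0,0],[0,0,0],[0,0,0],[0,0,0],[0,0,0]]}' 80; python3 -c "
from h import *
togo([545,-176,29],yaw=1.584)"
```

```text
time: 44.72
position: [544.2, -178.8, 136.7]
ee_rot: [-0.007, 1.0, 0.0, -0.0]
wrist_force: [1.3, -0.3, -2.2]
width: 17.3
time: 45.48
position: [545.5, -177.0, 32.6]
ee_rot: [-0.007, 1.0, -0.0, 0.0]
wrist_force: [-0.0, 0.1, -2.0]
width: 17.1
t45.48 pos [ 545.5 -177.    32.6] q [-6.6e-03  1.0e+00 -1.0e-04  3.0e-04] w17.1 F [-0.   0.1 -2. ]
tool shift [0.5 1.  3.6]
turn [-0.0002  0.0006  0.0001]
turn [-9.0000e-04 -4.0000e-04 -3.1415e+00]
```

```bash
python3 -m jog '{"jaw":[-1,-1,-0.3,-0.3,-0.3,-0.3,-0.3,-0.3],"linear":[[0,1,3],[0,0,1],[0,0,0],[0,0,0],[0,0,-10],[0,0,-30],[0,0,-40],[0,0,-25]],"angular":[[0,0,0],[0,0,0],[0,0,0],[0,0,0],[0,0,0],[0,0,0],[0,0,0],[0,0,0]]}' 80; python3 -m jog '{"jaw":[-0.2,-0.2,-0.2,-0.2,-0.2,-0.2,-0.2,-0.2],"linear":[[-7,52,0],[-8,53,0],[-8,54,0],[-8,54,0],[-8,54,0],[-8,54,0],[-8,54,0],[-8,54,0]],"angular":[[0,0,0],[0,0,0],[0,0,0],[0,0,0],[0,0,0],[0,0,0],[0,0,0],[0,0,0]]}' 80; python3 -c "
from h import *
togo([609.5,297,90],yaw=1.637)"
```

```text
time: 46.48
position: [545.7, -176.0, 135.6]
ee_rot: [-0.007, 1.0, -0.0, 0.001]
wrist_force: [0.1, -0.3, -0.1]
width: 29.9
time: 47.48
position: [602.7, 255.5, 133.9]
ee_rot: [-0.007, 1.0, 0.0, 0.0]
wrist_force: [0.4, -1.5, 0.2]
width: 34.3
t47.48 pos [602.7 255.5 133.9] q [-6.5e-03  1.0e+00  1.0e-04  2.0e-04] w34.3 F [ 0.4 -1.5  0.2]
tool shift [-7.4 41.4 43.9]
turn [ 0.0001  0.0005 -0.0532]
turn [ 7.0000e-04 -2.0000e-04  3.0884e+00]
```

```bash
python3 -m jog '{"jaw":[-0.2,-0.2,-0.2,-0.2,-0.2],"linear":[[-7,41,0],[0,0,35],[0,0,35],[0,0,25],[0,0,0]],"angular":[[0,0,0],[0,0,-0.053],[0,0,0],[0,0,0],[0,0,0]]}' 80; python3 -c "
from h import *
togo([609.5,297,16],yaw=1.637)
f=grab('scene');crop(f,'s1',270,140,360,210,8);crop(f,'s2',190,210,310,310,6)"
```

```text
time: 48.1
position: [608.3, 294.5, 37.0]
ee_rot: [-0.033, 0.999, -0.0, -0.001]
wrist_force: [0.2, -0.8, -0.5]
width: 34.6
t48.10 pos [608.3 294.5  37. ] q [-3.300e-02  9.995e-01 -3.000e-04 -1.100e-03] w34.6 F [ 0.2 -0.8 -0.5]
tool shift [-1.4  2.4 21. ]
turn [-0.0006 -0.0022 -0.0001]
turn [-3.5000e-03  9.0000e-04  3.1415e+00]
```

View pics/s1.png

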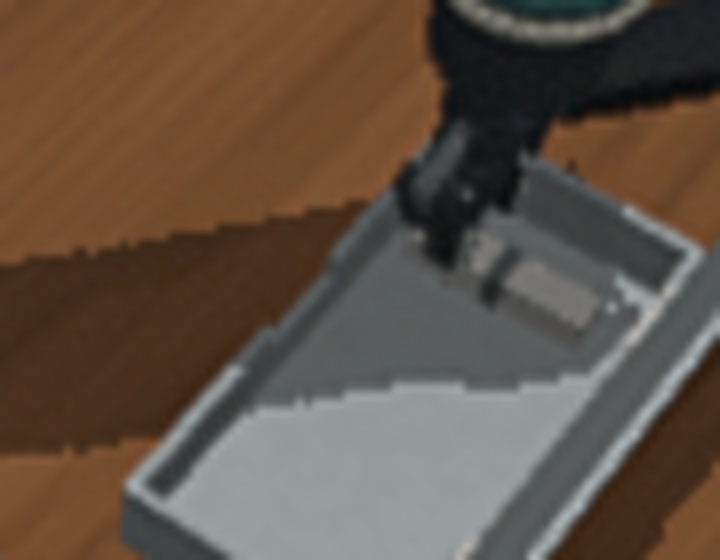

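View pics/s2.png

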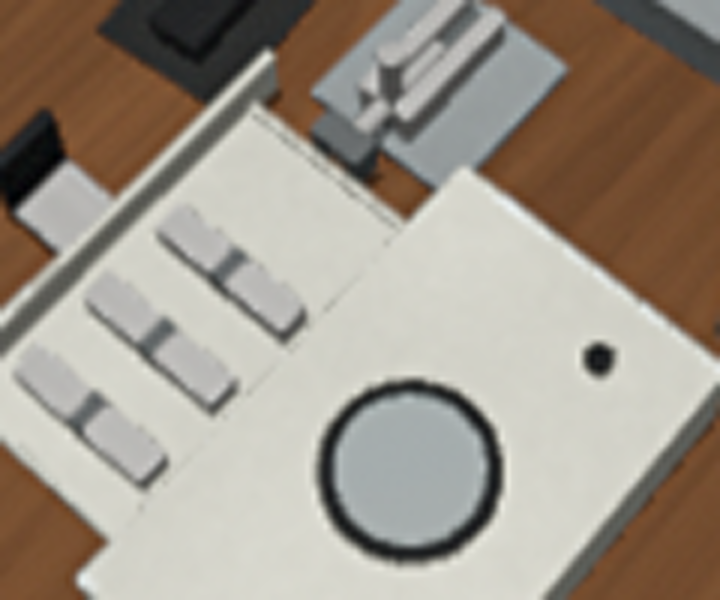

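Three coupons are in the tray, and the fingers are around the last one with its bead at (495,275). The same again.

```bash
python3 -m jog '{"jaw":[-0.2,-0.2,-0.2,-1,-1,-1,-1],"linear":[[0,2,13],[0,0,8],[0,0,0],[0,0,0],[0,0,0],[0,0,0],[0,0,0]],"angular":[[0,0,0],[0,0,0],[0,0,0],[0,0,0],[0,0,0],[0,0,0],[0,0,0]]}' 80;  python3 -m jog '{"jaw":[-1,-1,-1,-1,-1,-1],"linear":[[0,0,-15],[0,0,-30],[0,0,-40],[0,0,-35],[0,0,0],[0,0,0]],"angular":[[0,0,0],[0,0,0],[0,0,0],[0,0,0],[0,0,0.053],[0,0,0]]}' 80; python3 -c "
from h import *
togo([545,-125,120],yaw=1.584)"
```

```text
time: 49.02
position: [609.0, 297.2, 17.7]
ee_rot: [-0.033, 0.999, 0.0, 0.0]
wrist_force: [-0.5, 0.1, 5.0]
width: 17.0
time: 49.78
position: [608.9, 296.6, 137.9]
ee_rot: [-0.007, 1.0, -0.0, 0.0]
wrist_force: [-1.1, -0.1, -3.2]
width: 17.4
t49.77 pos [608.9 296.6 137.9] q [-6.6e-03  1.0e+00 -1.0e-04  3.0e-04] w17.4 F [-1.1 -0.1 -3.2]
tool shift [  69.5 -420.8   17.9]
turn [-0.0002  0.0006  0.0001]
turn [-9.0000e-04 -3.0000e-04 -3.1415e+00]
```

```bash
python3 -m jog '{"jaw":[-1,-1,-1,-1,-1,-1,-1,-1],"linear":[[8,-52,0],[9,-52,0],[9,-53,0],[9,-53,0],[9,-53,0],[8,-53,0],[8,-52,0],[8,-52,0]],"angular":[[0,0,0],[0,0,0],[0,0,0],[0,0,0],[0,0,0],[0,0,0],[0,0,0],[0,0,0]]}' 80; python3 -m jog '{"jaw":[-1,-1,-1,-1,-1,-1],"linear":[[0,0,30],[0,0,40],[0,0,20],[0,0,9],[0,0,4],[0,0,0]],"angular":[[0,0,0],[0,0,0],[0,0,0],[0,0,0],[0,0,0],[0,0,0]]}' 80; python3 -c "
from h import *
togo([545,-125,29],yaw=1.584)"
```

```text
time: 50.78
position: [545.6, -125.7, 137.0]
ee_rot: [-0.007, 1.0, 0.0, -0.0]
wrist_force: [0.7, 0.3, -4.2]
width: 17.8
time: 51.52
position: [546.8, -124.0, 34.7]
ee_rot: [-0.007, 1.0, -0.0, 0.0]
wrist_force: [0.5, -0.3, -3.0]
width: 17.2
t51.52 pos [ 546.8 -124.    34.7] q [-6.8e-03  1.0e+00 -1.0e-04  4.0e-04] w17.2 F [ 0.5 -0.3 -3. ]
tool shift [ 1.8 -1.   5.7]
turn [-0.0003  0.0007  0.0004]
turn [-1.1000e-03 -4.0000e-04 -3.1412e+00]
```

```bash
python3 -m jog '{"jaw":[-1,-1,-1,-0.3,-0.3,-0.3,-0.3,-0.3],"linear":[[1.5,-1,4],[0,0,2],[0,0,0],[0,0,0],[0,0,0],[0,0,-10],[0,0,-30],[0,0,-40]],"angular":[[0,0,0],[0,0,0],[0,0,0],[0,0,0],[0,0,0],[0,0,0],[0,0,0],[0,0,0]]}' 80; python3 -m jog '{"jaw":[-0.2,-0.2,-0.2,-0.2,-0.2,-0.2,-0.2,-0.2],"linear":[[0,0,-50],[40,0,-30],[50,0,-20],[50,0,0],[50,-20,0],[0,-50,0],[0,-50,0],[0,0,0]],"angular":[[0,0,0],[0,0,0],[0,0,0],[0,0,0],[0,0,0],[0,0,0],[0,0,0],[0,0,0]]}' 80; python3 -c "
from h import *
st()
f=grab('scene');crop(f,'t1',150,70,390,330,3)
f=grab('top');crop(f,'t2',140,80,400,240,3)"
```

```text
time: 52.52
position: [544.5, -124.7, 109.1]
ee_rot: [-0.007, 1.0, 0.0, -0.001]
wrist_force: [0.3, -0.2, -0.3]
width: 29.9
time: 53.52
position: [356.1, -250.1, 208.4]
ee_rot: [-0.005, 1.0, 0.0, 0.0]
wrist_force: [0.3, 0.1, -0.1]
width: 33.9
t53.52 pos [ 356.1 -250.1  208.4] q [-4.6e-03  1.0e+00  1.0e-04  2.0e-04] w33.9 F [ 0.3  0.1 -0.1]
```

View pics/t1.png

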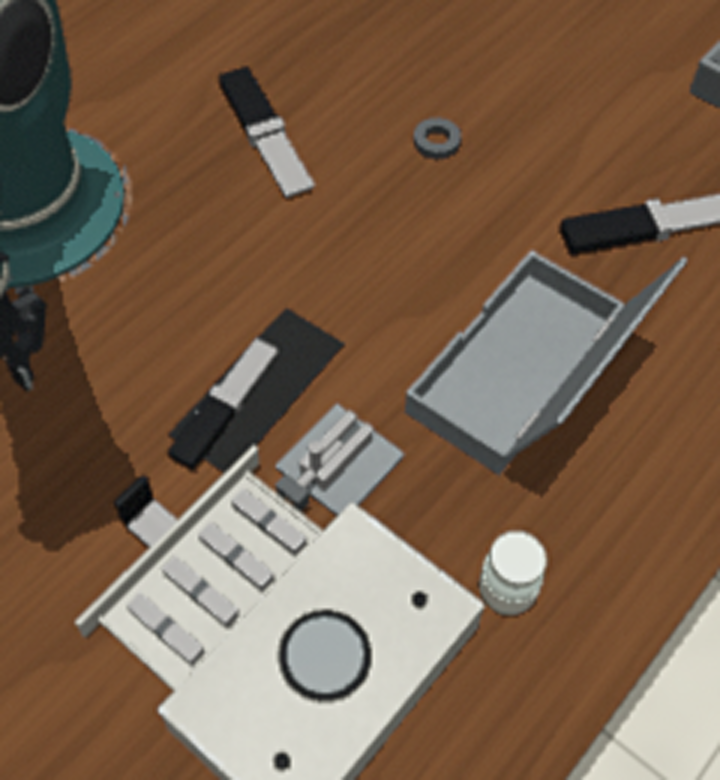

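View pics/t2.png

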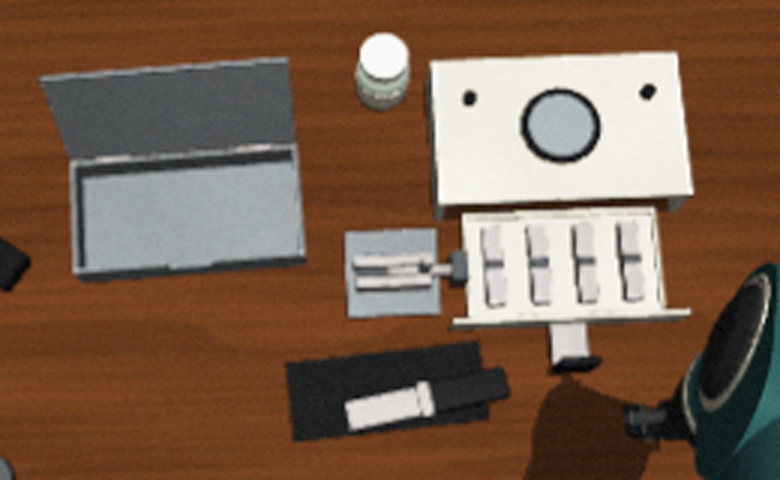

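All four coupons are in the tray, but the blade has been knocked: its handle now overhangs the mat's right end, about (505,385). I'll measure it.

```bash
python3 -c "
from h import *
f=grab('top');crop(f,'u1',232,190,312,230,9)
f=grab('scene');crop(f,'u2',200,165,275,230,9)"
```

```text
(no output)
```

View pics/u1.png

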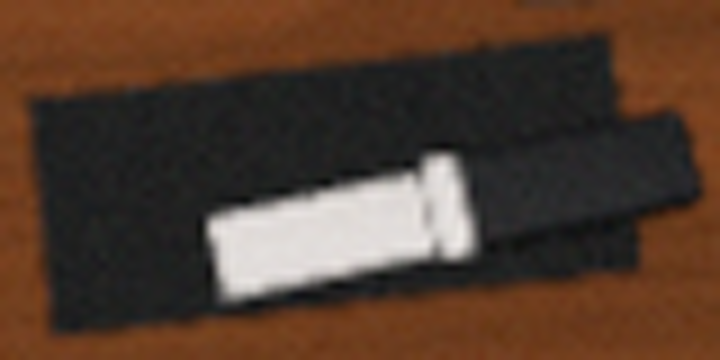

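View pics/u2.png

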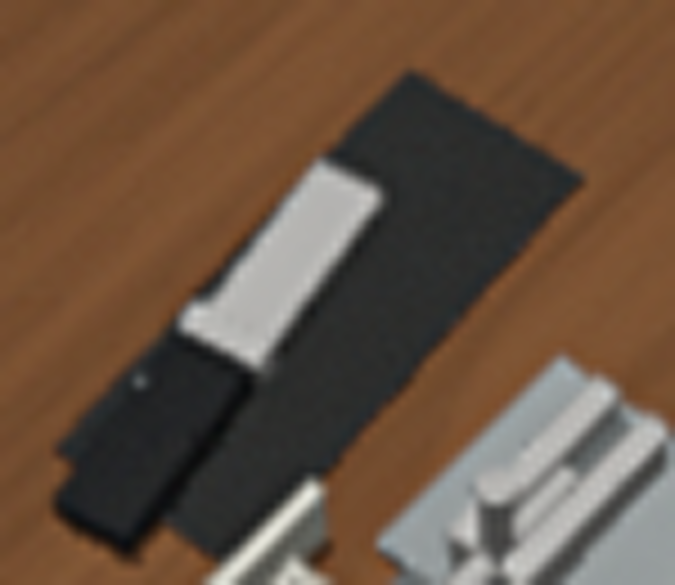

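```bash
python3 -c "
from h import *
f=grab('top')
A=lambda U,V,z:atz(f,232+U/9-.5,190+V/9-.5,z)
tip=(A(212,215,15)+A(226,300,15))/2; hand=(A(685,113,22)+A(701,196,22))/2
d=tip-hand;d[2]=0;L=np.linalg.norm(d);d/=L
print('tip',tip,'hand',hand,'len',L,'yaw',np.arctan2(d[1],d[0]),'origin',tip-80*d, hand+100*d)
m=np.array([A(32,100,4),A(610,37,4),A(638,270,4),A(55,332,4)]);print('mat',m.round(1).tolist(),m.mean(0))
"
```

```text
tip [401.78553512  42.2760818   15.        ] hand [ 433.41254589 -132.74306376   22.        ] len 177.85378579896377 yaw 1.7495730300480539 origin [416.01160768 -36.44887523  15.        ] [415.62995519 -34.33686747  22.        ]
mat [[464.5, 110.1, 4.0], [481.7, -107.2, 4.0], [393.6, -112.6, 4.0], [377.4, 103.4, 4.0]] [429.30879783  -1.57211707   4.        ]
```

It is 37 mm off the mat's centre, inside the 50 mm limit, but overhanging. There is plenty of time, so I'll re-seat it.

```bash
python3 -m jog '{"jaw":[0.4,0.4,0.4,0.4,0.4,0.4,0.4,0.4],"linear":[[0,0,0],[0,0,0],[0,0,0],[0,0,0],[0,0,0],[0,0,0],[0,0,0],[0,0,0]],"angular":[[0,0,0.175],[0,0,0.175],[0,0,0.175],[0,0,0.175],[0,0,0.175],[0,0,0.175],[0,0,0.175],[0,0,0.175]]}' 80; python3 -c "
from h import *
togo([421,-65,90],yaw=0.179)"
```

```text
time: 54.78
position: [356.7, -246.8, 208.3]
ee_rot: [0.641, 0.768, -0.0, 0.0]
wrist_force: [-0.7, 0.2, -0.6]
width: 59.8
t54.77 pos [ 356.7 -246.8  208.3] q [ 6.408e-01  7.677e-01 -1.000e-04  1.000e-04] w59.8 F [-0.7  0.2 -0.6]
tool shift [167.4  95.7 118.2]
turn [-0.      0.0003  0.0007]
turn [-5.0000e-04 -0.0000e+00 -3.1409e+00]
```

```bash
python3 -m jog '{"jaw":[0.4,0.4,0.4,0.4,0.4,0.4,0.4],"linear":[[33,19,0],[33,19,10],[34,19,30],[34,19,35],[33,19,43],[0,0,0],[0,0,0]],"angular":[[0,0,0],[0,0,0],[0,0,0],[0,0,0],[0,0,0],[0,0,0],[0,0,0]]}' 80; python3 -c "
from h import *
togo([421,-65,13],yaw=0.179)
f=grab('scene');crop(f,'v1',190,150,290,240,6)"
```

```text
time: 55.65
position: [419.4, -65.7, 90.5]
ee_rot: [0.639, 0.77, -0.0, 0.0]
wrist_force: [0.2, -0.8, 0.2]
width: 59.8
t55.65 pos [419.4 -65.7  90.5] q [ 0.6386  0.7695 -0.      0.    ] w59.8 F [ 0.2 -0.8  0.2]
tool shift [ 0.4  1.8 77.5]
turn [-0.0001  0.0001  0.0063]
turn [-1.0000e-04 -1.0000e-04 -3.1352e+00]
```

View pics/v1.png

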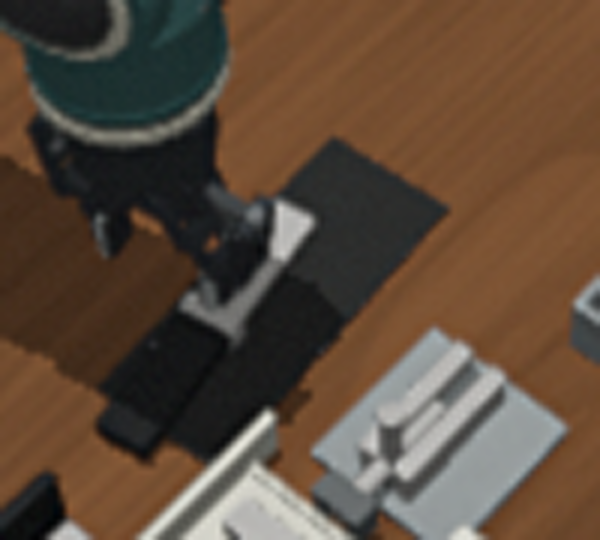

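```bash
python3 -m jog '{"jaw":[0.4,0.4,0.4,0.4,-1,-1,-1,-1],"linear":[[0,1.5,30],[0,0,30],[0,0,13],[0,0,0],[0,0,0],[0,0,0],[0,0,0],[0,0,0]],"angular":[[0,0,0],[0,0,0],[0,0,0],[0,0,0],[0,0,0],[0,0,0],[0,0,0],[0,0,0]]}' 80; python3 -m jog '{"jaw":[-1,-1,-1,-1],"linear":[[0,0,-5],[0,0,-15],[0,0,-10],[0,0,0]],"angular":[[0,0,0],[0,0,0],[0,0,0],[0,0,0]]}' 80; python3 -c "
from h import *
togo([432,-24,45],yaw=0.083)"
```

```text
time: 56.7
position: [421.5, -66.0, 18.5]
ee_rot: [0.639, 0.769, 0.0, 0.001]
wrist_force: [-6.3, 0.7, 25.7]
width: 32.3
time: 57.2
position: [421.3, -66.0, 48.0]
ee_rot: [0.639, 0.769, 0.0, 0.001]
wrist_force: [-0.1, -0.4, -0.8]
width: 31.9
t57.20 pos [421.3 -66.   48. ] q [6.394e-01 7.689e-01 2.000e-04 8.000e-04] w31.9 F [-0.1 -0.4 -0.8]
tool shift [39.4 18.2  3. ]
turn [0.0014 0.0008 0.1005]
turn [-1.2000e-03  2.2000e-03 -3.0411e+00]
```

```bash
python3 -m jog '{"jaw":[-1,-1,-1,-1,-1,-1,-1],"linear":[[20,9,0],[19.5,9,0],[0,0,12],[0,0,9],[0,0,5],[0,0,3],[0,0,0]],"angular":[[0,0,0],[0,0,0],[0,0,0.1],[0,0,0],[0,0,0],[0,0,0],[0,0,0]]}' 80
```

```text
time: 58.08
position: [431.1, -23.7, 18.6]
ee_rot: [0.676, 0.737, -0.0, 0.0]
wrist_force: [-8.0, -0.5, 23.8]
width: 31.4
```

Contact. Releasing, lifting, and retreating clear for the last check.

```bash
python3 -m jog '{"jaw":[-1,0.4,0.4,0.4,0.4,0.4,0.4,0.4],"linear":[[0,0,-1],[0,0,0],[0,0,0],[0,0,-5],[0,0,-30],[0,0,-50],[0,0,-60],[0,0,-50]],"angular":[[0,0,0],[0,0,0],[0,0,0],[0,0,0],[0,0,0],[0,0,0],[0,0,0],[0,0,0]]}' 80; python3 -m jog '{"jaw":[0.4,0.4,0.4,0.4,0.4,0.4],"linear":[[-50,-10,0],[-50,-10,0],[-50,-10,0],[-50,-10,0],[-50,-10,0],[0,0,0]],"angular":[[0,0,0],[0,0,0],[0,0,0],[0,0,0],[0,0,0],[0,0,0]]}' 80; python3 -c "
from h import *
st()
f=grab('scene');crop(f,'w1',150,70,390,330,3)
f=grab('top');crop(f,'w2',225,80,385,230,5)
q=pts(f,150,90,250,180).reshape(-1,3);m=q[q[:,2]>100];print('lid pts',m[:,0].min(),m[:,0].max(),m[:,2].max())"
```

```text
time: 59.08
position: [431.1, -23.2, 216.4]
ee_rot: [0.677, 0.736, 0.0, 0.0]
wrist_force: [-0.2, -0.5, 0.0]
width: 60.1
time: 59.82
position: [401.3, -280.0, 213.9]
ee_rot: [0.679, 0.735, 0.0, -0.0]
wrist_force: [0.0, 1.0, -0.4]
width: 59.8
t59.83 pos [ 401.3 -280.   213.9] q [ 6.785e-01  7.346e-01  0.000e+00 -2.000e-04] w59.8 F [ 0.   1.  -0.4]
lid pts 254.3821818376365 754.997578427707 1179.4503567412708
```

View pics/w1.png

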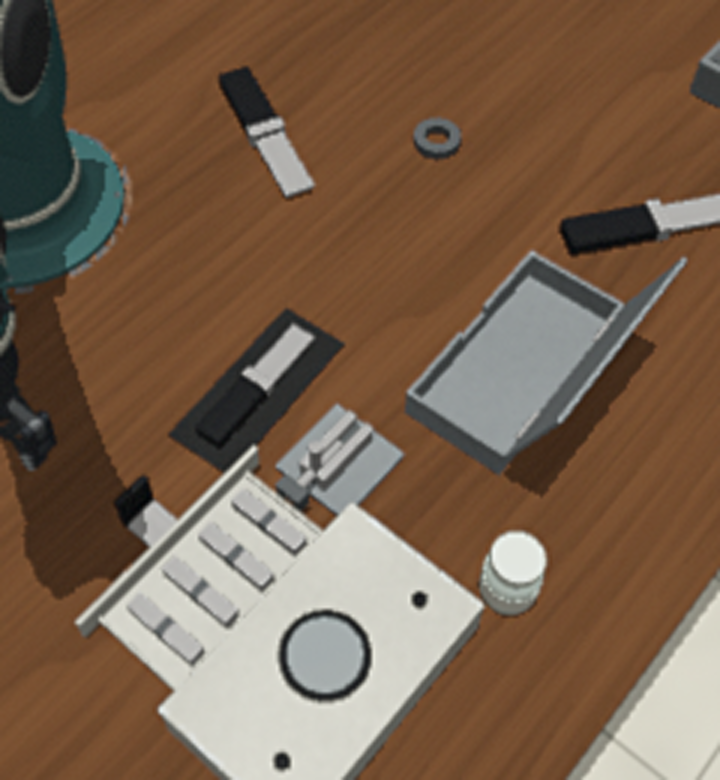

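View pics/w2.png

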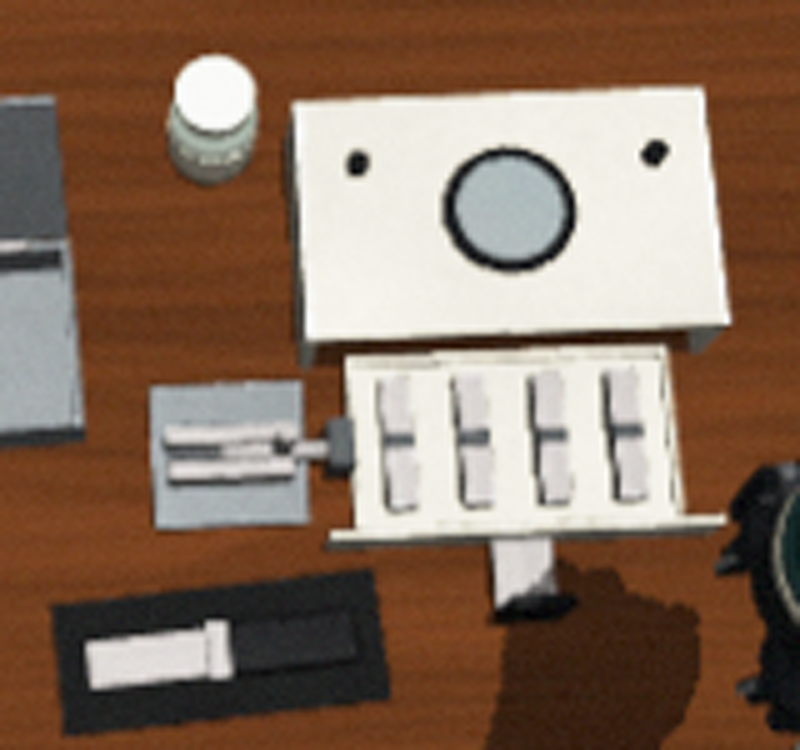

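```bash
python3 -c "
from h import *
f=grab('top')
A=lambda U,V,z:atz(f,225+U/5-.5,80+V/5-.5,z).round(1)
for a,b in [((394,375),(404,508)),((466,373),(478,503)),((545,371),(555,501)),((621,369),(632,498))]: print('coupon',(A(*a,36)+A(*b,36))/2)
print('tray corners',A(346,358,21),A(668,348,21),A(683,512,18),A(355,528,18))
print('knob', [p.round(1).tolist() for p in [np.median((lambda p:p[(p[:,2]>60)&(p[:,2]<90)])(pts(f,270,160,290,180).reshape(-1,3)),0)]])
print('tip/hand',(A(88,642,15)+A(94,690,15))/2,(A(352,612,22)+A(356,660,22))/2)
print(A(325,690,4))
"
```

```text
coupon [ 563.05 -124.65   36.  ]
coupon [ 563.9  -173.55   36.  ]
coupon [ 563.7 -225.8   36. ]
coupon [ 563.85 -277.15   36.  ]
tray corners [626.8 -94.3  21. ] [ 627.2 -315.2   21. ] [ 512.6 -315.7   18. ] [508.5 -94.3  18. ]
knob [[558.2, -43.8, 80.5]]
tip/hand [421.15  85.15  15.  ] [434.65 -89.15  22.  ]
[401.7 -70.1   4. ]
```

The tray, bolt, lid, coupons and blade all check out, and the bystanders are unmoved. Handing in.

```bash
python3 -c "
from cell import r
print(r.sign_off())"
```

```text
the job is handed in; nothing more can be done
None
```

I did the whole job in about 60 s of the 210 s allowed and handed it in; the hand-in gave no verdict.

**What I did**
- I pulled the tray to its stop: the pull force rose to 46 N with no further travel.
- I slid the bolt into the keeper until it stopped hard at 32 N.
- I levered the lid up with the smallest blade and swung it to its stop.
- I put the blade back on its mat, then moved all four coupons onto the tray floor.

**Last checks from the camera images**

| Item | Measured | Limit |
|---|---|---|
| Coupons, offset from tray centre | about 0–1 mm in x; +80, +31, −21, −73 mm in y, flat | 30 mm in x, 100 mm in y |
| Blade, distance from mat centre | about 8 mm, lengthwise on the mat | 50 mm |
| Lid | about 1.9 rad, at its stop | over 1.5 rad |
| Bolt travel, from the knob just after throwing it | about 39 mm | over 35 mm |

The ring and jar look unmoved in both views. The hanger was outside the last close-ups; nothing was worked near it.

**What went wrong or disagreed**
- While I was moving coupons, the blade was knocked about 37 mm off the mat's centre, with its handle overhanging. I re-gripped it and set it down straight.
- The last depth reading put the knob about 2.5 mm short of the reading taken just after the bolt was thrown. It used a slightly different height cut, and the picture showed the knob in the same place, so I took it as noise.
- I saw no sign of the grip slackening.

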